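Set the microtome feed by clicks and take out its key

TASK

Unlock the feed of the section cutter with the key standing in its lock (a quarter turn clockwise), wind the round feed knob on the sloping panel back anticlockwise to its end stop, then advance it exactly four clicks, counted by feel, and let go of it. Then turn the key back, draw it out and leave it lying in the shallow steel tray. Leave the slide box, the bottle and the notebook where they are.

Things in the scene. Friction and masses are not known exactly. Their poses are not given: they have to be found in the camera images.
- microtome: The section cutter: cream housing 340 mm wide (y), fixed. Origin under it; x points rearward, z up. Front panel slopes up rearward at 35 degrees, then a deck 141 mm above the bench from x = 0, then from x = 120 mm a rear housing 205 mm high. A blade guard 192 mm high stands on the deck's left half, the key lock on its right half, the feed knob on the left half of the panel.
- knob_grip (a point): Fixed point on the axis of the round black rubber feed knob (60 mm across, straight sides 38 mm tall, free room 75 mm round the axis), half-way up its side, 26 mm above the panel, 17 mm below its outer end. z: out of the panel along the axis, 35 degrees from vertical, leaning to the robot; x up the slope; these axes do not turn with the knob. Until the key is turned a bolt blocks it.
- head (a joint): Advance (m) of the aluminium specimen head, driven by the knob: 0 at the solid end stop, grows as the knob turns clockwise seen from outside. One click is 0.05 mm, finer than this reading shows. Starts 1 or 2 clicks up, ten in all. Clicks are equal, 15 to 30 degrees apart; the knob snaps into each; about 0.3 N m takes it over the hump, half-way, then it pulls itself on.
- barrel (a joint): Angle (rad) of the lock barrel: 0 = locked, the only place where the key comes out (within about 8 degrees); grows as the key turns clockwise seen from above, to a stop at 1.57 = unlocked. Stays where it is left (friction 0.06 N m).
- lock_mouth (a point): Centre of the upper face of the lock, a steel block 60 x 60 mm, 34 mm tall on the level deck, 175 mm above the bench; on the barrel's vertical axis. x points rearward, along the key slot.
- key_center (a point): Loose steel key, 96 mm long; point on its axis 48 mm from either end. z: tip to bow. Bow: disc 44 mm across, 10 mm thick, centre 26 mm along +z from here, flat faces towards +y and -y: pinch it there. Shank 8 mm. At the tip one lug, 17 mm along +x. Starts upright in the lock, tip 34 mm below lock_mouth, x along the slot; turned, the lug is caught. Lifted 40 mm it is free.
- tray_in (a point): Centre of the inner floor of the shallow open steel tray, fixed to the bench, outside 170 x 120 x 22 mm (x, y, z of this frame), walls 3 mm, floor 3 mm above the bench. It stands to the left or to the right of the machine.
- slidebox: Bystander: wooden slide box 130 x 85 x 30 mm, loose, origin under its centre; on the other side from the tray.
- reagent: Bystander: amber bottle 64 mm across, 150 mm tall, loose, origin under its centre.
- notebook: Bystander: spiral notebook 190 x 140 x 12 mm with a pen on it, loose, origin under its centre.
Not all that is in view belongs to the job. Of the things shaped like the part that bears key_center, the bare steel one is meant.

How it is judged:
By the outcome, as a careful person would: the job done as asked, in the order asked, and still so for the second after the job is handed in, with the robot touching nothing.
It also fails if it takes over 72 s, if anything falls off the work surface, if the arm or the gripper's body presses on something with over 40 N, if the wrist force passes 120 N, or if a joint passes its speed limit or range.

ROBOT

A 6-joint arm with a two-finger parallel gripper is mounted at the origin on the work surface. World frame = base frame: x ahead of the robot, y to its left, z up, the work surface at z = 0. Lengths are in m, angles in rad, forces in N, time in s.
With the tool pointing down it reaches from about 0.425 to 0.95 m from the base axis. Payload 3.5 kg.
Tool frame: the origin (TCP) lies midway between the tips of the shut fingers; the grasp point (between the pads) lies 19 mm behind it; z points along the fingers, y is the direction in which the jaws open and shut (so a half turn about z gives the same grasp; the last joint's range is limited). The gripper opens to 85 mm and grips with 20 to 120 N. Pads are 22 mm wide; open, the fingers measure 114 mm over their backs; the gripper's body (76 mm by 85 mm) begins 54 mm behind the grasp point. The pads swing forward as they close: fully open they stand 13 mm farther back than shut.
Start: joints at [-1.326, 0.286, 1.577, -0, 1.279, -0.15], TCP at [0.26, -0.623, 0.231] pointing down, gripper open.
Joint ranges: [-2.77, 2.77], [-0.9, 2.22], [0.21, 2.48], [-1.53, 4.67], [0.24, 2.81], [-2.84, 2.84]. Speed limits (rad/s): [2.79, 2.79, 3.14, 3.14, 3.14, 3.14].

INTERFACE

Orientations are given as a rotation vector (axis times angle).
In Python, from plant import status, vision, arm gives the robot as it stands.
- The arm moves only by the tool apply_moves, never from a script. Its arguments are lists of equal length, an entry for each row: "travel": the shift along the tool's x, y, z in mm, a list of three; "dr": the turn, a rotation vector about the tool's x, y, z in rad, a list of three; "jaw": the gripper command: -1 is shut, 1 is fully open, values between are in proportion. A call has 1 to 8 rows; each row is the pose to reach, as a shift and turn from the pose commanded when the call began, along the tool's axes at that moment; what a row does not reach only later rows make up. A row lasts 1/12 s, in which the tool goes at most 41.7 mm and 7.16 degrees, less where a joint would pass 70% of its speed; a pose out of reach is approached as far as the arm can. A call with a gripper value outside its range is refused whole. The fingers move at their own pace and stop on an object; "force" is the grip in N (left out, the last holds). Time passes only in rows, so rows that repeat a pose let the fingers close. It gives the time, the measured TCP pose, the force and the opening at its end, in the units of the state.
- status.get_state(): the state, without advancing time (a new reading comes with each control period).
- vision.grab_frame(name): name is "scene" or "top" or "wrist"; returns a dict with "color" (480x640x3 uint8, red, green, blue), "z_map" (480x640 float32, m along the optical axis (not along the pixel's ray), 0 where there is no reading), "fx", "fy", "cx", "cy" (pixels), "extrinsics" (4x4, takes a point from camera to world coordinates). Camera axes: x right, y up, looking along -z (the intrinsics and any distortion apply to the point x, -y, -z); pixel columns grow to the right and rows downward; lengths in m; the calibration is good to about 2 mm. A picture is of the moment at which its call begins.
- arm.sign_off(): hands the job in, once; it reports no verdict.
Trained networks look in the newest picture that a camera, given by its name, has taken for a name from the list of things; names that differ only in an ending like _2 or _b are one class to them, and where a whole thing is asked for, a point or a joint stands for the part that bears it (a point fixed in the world has none). Each returns a list of dicts, best first, with "conf" (0 to 1); they miss things now and then, are a little off and sometimes report something else, mostly with a low value. They report only what shows in the picture. A call takes as long as a camera call. They do not tell look-alikes from the thing itself.
- vision.spot_in(camera, thing): "rect" ([centre column, centre row, width, height] in pixels, round what is visible of it).
- vision.tip_of(camera, thing): "at" ([column, row] in pixels: a listed point, or the origin of a listed thing).
The state is a dict: "time_s": time; "joint_positions": joint angles; "dq": joint speeds; "tau": joint torques, N m; "ee_pos": TCP position; "tool_rot": TCP orientation; "ft_force": force on the tool from outside, world axes, zero at the start; "torque": the same for the moment, N m; "width": finger opening in m.
Only numpy, scipy, OpenCV 4.12 (cv2) and the standard library are available. Lean on these libraries where they do the work, as an engineer would, in place of code of your own. Each camera call takes 0.05 s, during which the arm holds its last target.

## Working session

There is one attempt and no reset: what is moved stays moved. The work goes in short steps, Python scripts to look and compute and a tool call to move; the robot and the scene stay as the last step left them, time stands still between calls to the robot, and variables do not carry over. Pictures are saved under pics/ and viewed, and the job is handed in when it is done.

Besides the shell and the picture viewer there is one more tool, called after "Request:" by a JSON object that holds its "method" and its "body", one argument or row to a line. apply_moves: Moves the arm, as the interface text tells. Its arguments: {"type":"object","properties":{"travel":{"type":"array","items":{"type":"array","items":{"type":"number"}}},"dr":{"type":"array","items":{"type":"array","items":{"type":"number"}}},"jaw":{"type":"array","items":{"type":"number"}},"force":{"type":"number"}},"required":["travel","dr","jaw"]}

```bash
ls -la; mkdir -p pics
python3 - <<'E'
from plant import status, vision, arm
import cv2,pickle
print(status.get_state())
for n in ["scene","top","wrist"]:
    f=vision.grab_frame(n); cv2.imwrite(f"pics/a_{n}.png",f["color"][:,:,::-1]); pickle.dump(f,open(f"a_{n}.pkl","wb"))
    print(n,f["fx"],f["fy"],f["cx"],f["cy"],f["extrinsics"].round(3).tolist(), [k for k in f])
    for t in ["microtome","knob_grip","lock_mouth","key_center","tray_in","slidebox","reagent","notebook"]:
        for fn in (vision.tip_of,vision.spot_in):
            try:
                print(n,t,[(d.get("at",d.get("rect")),round(d["conf"],2)) for d in fn(n,t)][:3])
            except Exception as e: print(n,t,e)
print(status.get_state()["time_s"])
E
```

```text
total 12
drwxr-xr-x  3 agent agent 4096 Dec  6 17:38 .
drwxr-xr-x 23 root  root  4096 Dec  6 17:38 ..
drwxr-xr-x  2 agent agent 4096 Dec  6 17:38 pics
{'time_s': 0.0, 'joint_positions': array([-1.32602657e+00,  2.87201684e-01,  1.57818640e+00, -6.70764203e-06,
        1.27856870e+00, -1.49982366e-01]), 'dq': array([-0.00148495, -0.00149263,  0.00087338, -0.00010529, -0.00035829,
        0.00024344]), 'tau': array([ 6.05627920e-04, -4.05983770e+01, -2.92624515e+01, -1.04260180e-04,
        5.85809466e-03,  5.33632445e-07]), 'ee_pos': array([ 0.25946764, -0.62243014,  0.22991806]), 'tool_rot': array([-3.07828113e+00, -6.15596904e-01,  1.85868817e-04]), 'ft_force': array([ 0.22822101, -0.33131528,  0.66323765]), 'torque': array([ 0.0033516 , -0.03980529,  0.02592425]), 'width': 0.08511339362687953}
scene 505.8635290643169 505.8635290643169 317.33526025452346 241.7181533023814 [[0.885, -0.264, 0.384, 1.067], [0.466, 0.518, -0.717, -0.913], [-0.01, 0.813, 0.582, 0.884], [0.0, 0.0, 0.0, 1.0]] ['color', 'z_map', 'fx', 'fy', 'cx', 'cy', 'extrinsics']
scene microtome []
scene microtome [([355
[... 1721 characters left out ...]
, 37.6, 32.9], 0.65)]
top notebook [([493.0, 198.6], 0.83)]
top notebook [([493.5, 203.3, 84.4, 92.5], 0.83), ([300.9, 259.2, 37.5, 39.5], 0.31)]
wrist 378.48701347642844 378.48701347642844 314.09480779799344 239.00542545145285 [[0.385, 0.872, 0.303, 0.339], [-0.923, 0.363, 0.126, -0.591], [-0.0, -0.329, 0.944, 0.375], [0.0, 0.0, 0.0, 1.0]] ['color', 'z_map', 'fx', 'fy', 'cx', 'cy', 'extrinsics']
wrist microtome []
wrist microtome []
wrist knob_grip []
wrist knob_grip []
wrist lock_mouth []
wrist lock_mouth []
wrist key_center []
wrist key_center []
wrist tray_in []
wrist tray_in []
wrist slidebox []
wrist slidebox []
wrist reagent []
wrist reagent []
wrist notebook []
wrist notebook []
2.55
```

View pics/a_scene.png

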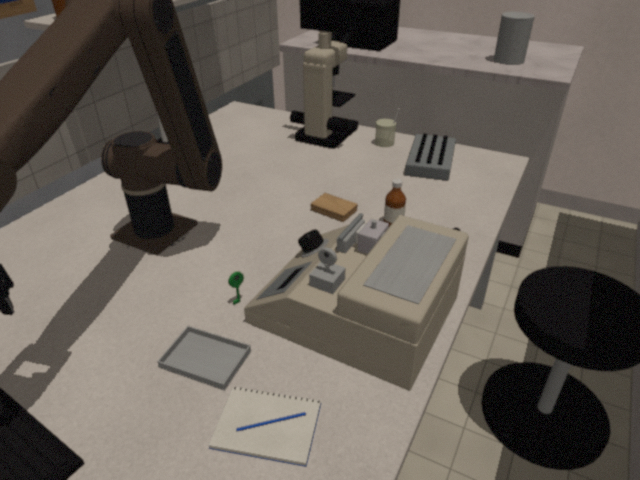

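View pics/a_top.png

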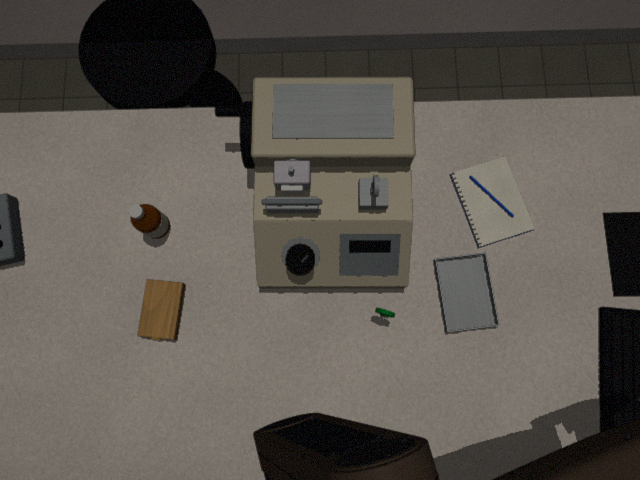

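```bash
cat > h.py <<'E'
import numpy as np,cv2,pickle
from scipy.spatial.transform import Rotation as R
def cloud(f):
    z=f["z_map"]; v,u=np.mgrid[0:480,0:640]
    P=np.stack([(u-f["cx"])/f["fx"]*z,-(v-f["cy"])/f["fy"]*z,-z],-1)
    E=f["extrinsics"]; W=P@E[:3,:3].T+E[:3,3]; W[z<=0]=np.nan
    return W
def proj(f,p):
    E=f["extrinsics"]; q=(np.atleast_2d(p)-E[:3,3])@E[:3,:3]
    return np.stack([f["cx"]+f["fx"]*q[:,0]/-q[:,2], f["cy"]-f["fy"]*q[:,1]/-q[:,2]],-1)
E
python3 - <<'E'
from h import *
for n in ["top","scene"]:
    f=pickle.load(open(f"a_{n}.pkl","rb")); W=cloud(f)
    pts={"top":[(300,259),(375,186),(365,187),(385,200),(372,183),(385,313),(465,293),(465,340),(161,308),(148,218),(493,203),(340,210),(330,115)],"scene":[(311,240),(327,257),(327,280),(238,280),(204,357),(337,205),(396,195)]}[n]
    for p in pts: print(n,p,W[p[1],p[0]].round(4))
    if n=="top":
        z=W[...,2]
        for nm,a,b,reg in [("bench",-.02,.02,None),("deck",.131,.151,None),("lock",.165,.185,(355,395,170,215)),("rear",.195,.215,None),("traytop",.015,.03,(425,505,245,340)),("keybow",.2,.26,(360,392,165,205)),("knob",.1,.2,(278,322,235,282))]:
            m=(z>a)&(z<b)
            if reg:
                mm=np.zeros_like(m); mm[reg[2]:reg[3],reg[0]:reg[1]]=1; m&=mm
            else:
                mm=np.zeros_like(m); mm[60:300,240:425]=1; m&=mm
            q=W[m].astype(np.float32); 
            if len(q)<5: print(nm,len(q));continue
            print(nm,len(q),"med",np.median(q,0).round(4),"rng",np.percentile(q,2,axis=0).round(3),np.percentile(q,98,axis=0).round(3),"rect",cv2.minAreaRect(q[:,:2]))
E
```

```text
top (300, 259) [0.5336 0.0314 0.1363]
top (375, 186) [ 0.6584 -0.1224  0.238 ]
top (365, 187) [ 0.6753 -0.1082  0.1759]
top (385, 200) [ 0.6463 -0.1484  0.1758]
top (372, 183) [ 0.6763 -0.1207  0.1999]
top (385, 313) [ 0.4186 -0.1466  0.0932]
top (465, 293) [ 4.644e-01 -3.460e-01 -4.000e-04]
top (465, 340) [ 0.3569 -0.3374  0.0009]
top (161, 308) [0.4458 0.354  0.0299]
top (148, 218) [0.6362 0.3628 0.1143]
top (493, 203) [ 0.6766 -0.4271  0.0088]
top (340, 210) [ 0.6368 -0.0559  0.1387]
top (330, 115) [ 0.8219 -0.0392  0.2098]Traceback (most recent call last):
  File "<stdin>", line 16, in <module>
cv2.error: OpenCV(4.12.0) /io/opencv/modules/imgproc/src/convhull.cpp:143: error: (-215:Assertion failed) total >= 0 && (depth == CV_32F || depth == CV_32S) in function 'convexHull'
```

Run:
```python
from h import *
a=pickle.load(open("a_top.pkl","rb"))["color"][:,:,::-1]; b=pickle.load(open("a_scene.pkl","rb"))["color"][:,:,::-1]
c1=cv2.resize(a[150:330,260:440],(600,600),interpolation=2); 
c2=cv2.resize(b[215:335,225:425],None,fx=4,fy=4,interpolation=2)
c1=cv2.convertScaleAbs(c1,alpha=1.7); c2=cv2.convertScaleAbs(c2,alpha=1.7)
cv2.imwrite("pics/b1.png",c1); cv2.imwrite("pics/b2.png",c2)
```

```text
(no output)
```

View pics/b1.png

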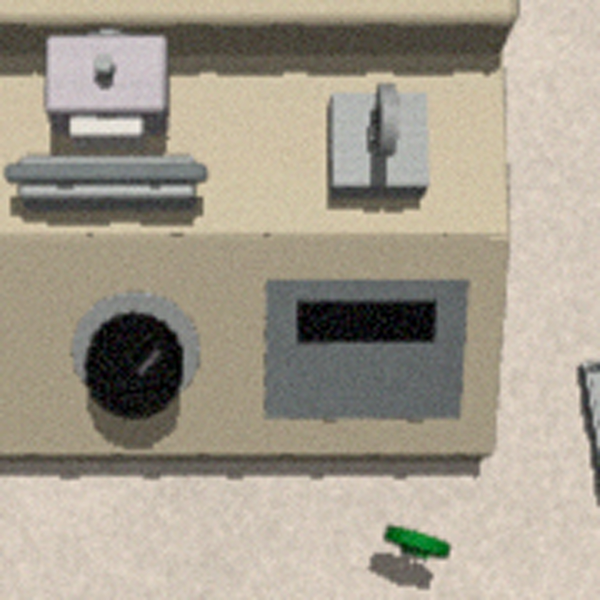

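View pics/b2.png

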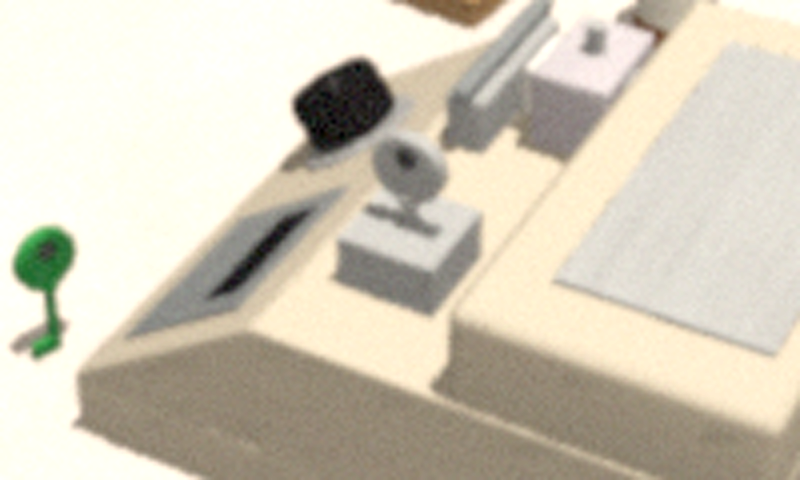

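The crop shows two key shapes: a steel one in the lock (top px 375,186; scene px 327,260) and a green one standing on the bench (top px 385,313; scene px 238,285). The bare steel one in the lock fits the description. The knob is at top px 300,259 and the tray at 465,293.

```bash
python3 - <<'E'
from h import *
f=pickle.load(open("a_top.pkl","rb")); W=cloud(f).astype(np.float64)
z=W[...,2]
for nm,a,b,reg in [("deck",.131,.151,(240,425,150,222)),("lock",.170,.181,(350,400,165,220)),("rear",.195,.215,(240,425,60,160)),("traytop",.012,.03,(425,505,245,340)),("trayall",-.01,.03,(440,490,260,325)),("keybow",.19,.26,(360,392,165,205)),("greenkey",.03,.12,(365,400,300,330)),("guard",.182,.2,(255,330,185,215))]:
    m=(z>a)&(z<b); mm=np.zeros_like(m); mm[reg[2]:reg[3],reg[0]:reg[1]]=1; m&=mm
    q=W[m].astype(np.float32)
    if len(q)<5: print(nm,len(q));continue
    r=cv2.minAreaRect(np.ascontiguousarray(q[:,:2]))
    print(nm,len(q),"med",np.median(q,0).round(4),"rng",np.percentile(q,1,axis=0).round(3),np.percentile(q,99,axis=0).round(3),"rect",np.round(np.array([*r[0],*r[1],r[2]]),4))
# panel plane
m=np.zeros((480,640),bool); m[228:285,260:280]=1; m[228:280,325:336]=1
q=W[m]; c=q.mean(0); n=np.linalg.svd(q-c)[2][2]; n*=np.sign(n[2]); print("panel n",n,c, "tilt",np.degrees(np.arccos(n[2])),"yaw",np.degrees(np.arctan2(-n[1],-n[0])))
# knob top: points above panel by >30mm
d=(W-c)@n
m=np.zeros((480,640),bool); m[232:290,275:325]=1
k=W[m&(d>0.03)]; dk=(k-c)@n; print("knob",len(k),np.percentile(dk,[5,50,95]).round(4))
t=k[dk>0.038]; cen=t.mean(0); print("topface",len(t),cen, "ctr->grip", cen-n*(np.median((t-c)@n)-0.026))
# rear housing front edge/back etc: right & left edge lines of deck, per-row
E
python3 - <<'E'
import sys; sys.path.insert(0,'.')
from h import *
f=pickle.load(open("a_top.pkl","rb")); W=cloud(f)
# deck/panel crease: boundary per column ; use side edges
xs=[];
for name,side in (("R",1),("L",-1)):
    pts=[]
    for v in range(228,285,3):
        row=W[v,240:425]; ok=np.where((row[:,2]>0.05))[0]
        i=ok.max() if side>0 else ok.min(); pts.append(row[i])
    pts=np.array(pts); p=np.polyfit(pts[:,0],pts[:,1],1); print(name,p,np.polyval(p,.62))
E
```

```text
deck 6119 med [ 0.6727 -0.0583  0.1412] rng [ 0.611 -0.208  0.136] [0.763 0.14  0.148] rect [ 6.89800e-01 -2.60000e-02  3.71500e-01  1.56100e-01  8.81965e+01]
lock 692 med [ 0.6613 -0.1212  0.175 ] rng [ 0.635 -0.155  0.17 ] [ 0.695 -0.095  0.179] rect [ 6.65300e-01 -1.25100e-01  6.06000e-02  6.09000e-02  8.92982e+01]
rear 13112 med [ 0.8161 -0.0449  0.2066] rng [ 0.732 -0.209  0.198] [0.908 0.121 0.212] rect [ 8.21700e-01 -4.44000e-02  3.40500e-01  1.81100e-01  8.87493e+01]
traytop 516 med [ 0.4707 -0.3538  0.0207] rng [ 0.378 -0.41   0.012] [ 0.555 -0.276  0.027] rect [ 0.4754 -0.3423  0.1887  0.1222  5.8656]
trayall 3234 med [ 0.4664 -0.3443  0.0033] rng [ 0.393 -0.4   -0.002] [ 0.541 -0.285  0.022] rect [ 0.4673 -0.3446  0.1236  0.1508 88.0424]
keybow 140 med [ 0.6619 -0.1234  0.2315] rng [ 0.644 -0.13   0.195] [ 0.685 -0.12   0.238] rect [ 6.65200e-01 -1.24400e-01  1.10000e-02  4.32000e-02  8.91629e+01]
greenkey 117 med [ 0.4203 -0.1466  0.0917] rng [ 0.41  -0.167  0.052] [ 0.43  -0.127  0.099] rect [ 4.20200e-01 -1.47800e-01  4.30000e-02  1.12000e-02  7.05611e+01]
guard 623 med [0.6463 0.0446 0.1905] rng [ 0.633 -0.014  0.182] [0.681 0.105 0.196] rect [6.56200e-01 4.55000e-02 1.23500e-01 5.11000e-02 8.88273e+01]
R [-0.02116556 -0.19450335] -0.20762599574687077
L [-0.02824748  0.14671598] 0.12920254388654068Traceback (most recent call last):
  File "<stdin>", line 12, in <module>
    u, s, vh = gufunc(a, signature=signature)
               ~~~~~~^^^^^^^^^^^^^^^^^^^^^^^^
    raise LinAlgError("SVD did not converge")
numpy.linalg.LinAlgError: SVD did not converge
```

Run:
```python
from h import *
f=pickle.load(open("a_top.pkl","rb")); W=cloud(f)
m=np.zeros((480,640),bool); m[228:280,262:278]=1; m[228:280,325:336]=1
q=W[m]; q=q[np.isfinite(q).all(1)]; 
for _ in range(3):
    c=q.mean(0); n=np.linalg.svd(q-c,full_matrices=False)[2][2]; n*=np.sign(n[2]); d=abs((q-c)@n); q=q[d<0.006]
print("panel n",n,c,len(q),"tilt",np.degrees(np.arccos(n[2])),"yaw",np.degrees(np.arctan2(-n[1],-n[0])))
d=(W-c)@n
m=np.zeros((480,640),bool); m[232:290,275:325]=1
k=W[m&(d>0.025)]; dk=(k-c)@n; print("knob",len(k),np.percentile(dk,[5,25,50,75,95]).round(4))
t=k[dk>0.036]; h=np.median((t-c)@n)
u=np.cross([0,1,0],n); u/=np.linalg.norm(u); v=np.cross(n,u)
ab=np.stack([(t-c)@u,(t-c)@v],-1).astype(np.float32); (cc,r)=cv2.minEnclosingCircle(ab); e=cv2.minAreaRect(ab);print(h,cc,r,e, len(t))
for ce in (cc,e[0],ab.mean(0)): print("grip", (c+u*ce[0]+v*ce[1]+n*0.026).round(4))
# point from nets
E=f["extrinsics"]
for px in [(298.6,259.4),(299.8,257.2)]:
    d0=E[:3,:3]@np.array([(px[0]-f["cx"])/f["fx"],-(px[1]-f["cy"])/f["fy"],-1]); o=E[:3,3]
    s=((c-o)@n+0.026)/(d0@n); print("ray@26mm",(o+s*d0).round(4))
# tray: edge fits
z=W[...,2]; m=(z>.012)&(z<.03); mm=np.zeros_like(m); mm[248:338,428:502]=1; q=W[m&mm]
best=None
from scipy.optimize import minimize
col=cv2.convertScaleAbs(f["color"][:,:,::-1],alpha=1.8)
cv2.imwrite("pics/c_tray.png",cv2.resize(col[235:350,420:510],None,fx=5,fy=5,interpolation=2))
```

```text
panel n [-0.57695647  0.01434123  0.81664899] [0.55175469 0.04565101 0.0968897 ] 1395 tilt 35.249262335201166 yaw -1.4238902127450384
knob 666 [0.0306 0.0404 0.0422 0.0437 0.0458]
0.04256124817954526 (-0.0010051067220047116, -0.013055050745606422) 0.03201288357377052 ((-0.001257462427020073, -0.01432432048022747), (0.05926164612174034, 0.06182302162051201), 88.640869140625) 593
grip [0.5358 0.033  0.1177]
grip [0.5356 0.0317 0.1176]
grip [0.5369 0.0326 0.1184]
ray@26mm [0.5357 0.0353 0.1176]
ray@26mm [0.5399 0.0325 0.1206]
```

View pics/c_tray.png

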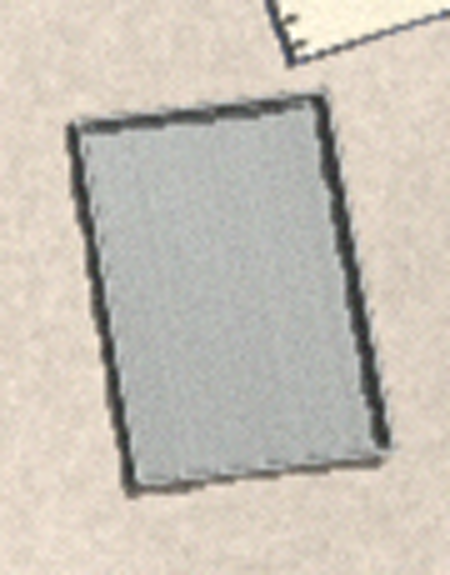

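```bash
cat >> h.py <<'E'
def Rtool(zdir,xdir):
    z=np.array(zdir,float); z/=np.linalg.norm(z); x=np.array(xdir,float); x-=z*(x@z); x/=np.linalg.norm(x)
    return np.stack([x,np.cross(z,x),z],1)
YAW=np.radians(-1.3)
def plan(p,Rt,st=None):
    from plant import status
    s=st or status.get_state(); R0=R.from_rotvec(s["tool_rot"]).as_matrix()
    t=R0.T@(np.array(p)-s["ee_pos"])*1000; dr=R.from_matrix(R0.T@Rt).as_rotvec()
    print("t",round(s["time_s"],2),"pos",s["ee_pos"].round(4),"q",s["joint_positions"].round(3),"F",s["ft_force"].round(1),"M",s["torque"].round(2),"w",round(s["width"],4))
    print("travel",t.round(1),"dr",dr.round(4),"deg",np.degrees(np.linalg.norm(dr)).round(1))
    return t,dr
xm=np.array([np.cos(YAW),np.sin(YAW),0])
RK=Rtool([0,0,-1],-xm)   # key locked grasp
E
python3 - <<'E'
from h import *
f=pickle.load(open("a_top.pkl","rb")); E=f["extrinsics"]
c=[]
for px in [(435,260),(484.4,254.4),(497,326),(446,333)]:
    d0=E[:3,:3]@np.array([(px[0]-f["cx"])/f["fx"],-(px[1]-f["cy"])/f["fy"],-1]); o=E[:3,3]
    c.append(o+d0*(0.022-o[2])/d0[2])
c=np.array(c); print(c.round(3),c.mean(0)); a=(c[0]+c[1]-c[2]-c[3])/2; b=(c[0]+c[3]-c[1]-c[2])/2;print(np.linalg.norm(a),np.linalg.norm(b),np.degrees(np.arctan2(a[1],a[0])),np.degrees(np.arctan2(-b[0],b[1])))
plan([0.665,-0.125,0.32],RK)
E
```

```text
[[ 0.541 -0.277  0.022]
 [ 0.551 -0.392  0.022]
 [ 0.386 -0.407  0.022]
 [ 0.374 -0.29   0.022]] [ 0.46285395 -0.34129915  0.022     ]
0.1663625774430896 0.11639815851705479 4.884551627947182 5.614151990985719
t 2.55 pos [ 0.2597 -0.623   0.2313] q [-1.326  0.286  1.577  0.     1.279 -0.15 ] F [ 0.4 -0.9  0.6] M [ 0.01  0.01 -0.02] w 0.0852
travel [ 565.7 -303.8  -88.6] dr [ 0.     -0.     -2.7241] deg 156.1
```

Request:
{"method": "apply_moves", "body": {
  "travel": [
    [0, 0, -40],
    [565.7, -303.8, -88.6],
    [565.7, -303.8, -88.6],
    [565.7, -303.8, -88.6],
    [565.7, -303.8, -88.6],
    [565.7, -303.8, -88.6],
    [565.7, -303.8, -88.6],
    [565.7, -303.8, -88.6]
  ],
  "dr": [
    [0, 0, -0.12],
    [0, 0, -2.7241],
    [0, 0, -2.7241],
    [0, 0, -2.7241],
    [0, 0, -2.7241],
    [0, 0, -2.7241],
    [0, 0, -2.7241],
    [0, 0, -2.7241]
  ],
  "jaw": [1, 1, 1, 1, 1, 1, 1, 1]
}}

```text
time_s: 3.22
ee_pos: [0.4441, -0.3958, 0.2938]
tool_rot: [2.407, 2.018, 0.0]
ft_force: [0.3, -0.7, 0.8]
width: 0.0852
```

```bash
python3 -c "
from h import *
plan([0.665,-0.125,0.32],RK)"
```

```text
t 3.22 pos [ 0.4441 -0.3958  0.2938] q [-0.898  0.069  1.712  0.     1.361 -0.723] F [ 0.3 -0.7  0.8] M [-0.03 -0.07  0.01] w 0.0852
travel [305.1 170.3 -26.2] dr [ 1.0000e-04  7.0000e-04 -1.7232e+00] deg 98.7
```

Request:
{"method": "apply_moves", "body": {
  "travel": [
    [305, 170, -26],
    [305, 170, -26],
    [305, 170, -26],
    [305, 170, -26],
    [305, 170, -26],
    [305, 170, -26],
    [305, 170, -26],
    [305, 170, -26]
  ],
  "dr": [
    [0, 0, -1.723],
    [0, 0, -1.723],
    [0, 0, -1.723],
    [0, 0, -1.723],
    [0, 0, -1.723],
    [0, 0, -1.723],
    [0, 0, -1.723],
    [0, 0, -1.723]
  ],
  "jaw": [1, 1, 1, 1, 1, 1, 1, 1]
}}

```text
time_s: 3.88
ee_pos: [0.6557, -0.1391, 0.3185]
tool_rot: [1.144, 2.925, -0.0]
ft_force: [-0.2, -1.2, 0.5]
width: 0.0856
```

```bash
python3 -c "
from h import *
plan([0.665,-0.125,0.32],RK)"
```

```text
t 3.88 pos [ 0.6557 -0.1391  0.3185] q [-0.36   0.226  1.492 -0.     1.423 -1.185] F [-0.2 -1.2  0.5] M [-0.03 -0.08 -0.02] w 0.0856
travel [ 2.7 16.6 -1.5] dr [-1.000e-04  5.000e-04 -7.227e-01] deg 41.4
```

Request:
{"method": "apply_moves", "body": {
  "travel": [
    [2.7, 16.6, 0],
    [2.7, 16.6, 0],
    [2.7, 16.6, 0],
    [2.7, 16.6, 0],
    [2.7, 16.6, 0],
    [2.7, 16.6, 0],
    [2.7, 16.6, 0]
  ],
  "dr": [
    [0, 0, -0.723],
    [0, 0, -0.723],
    [0, 0, -0.723],
    [0, 0, -0.723],
    [0, 0, -0.723],
    [0, 0, -0.723],
    [0, 0, -0.723]
  ],
  "jaw": [1, 1, 1, 1, 1, 1, 1]
}}

```text
time_s: 4.47
ee_pos: [0.6641, -0.127, 0.3181]
tool_rot: [-0.042, -3.141, -0.0]
ft_force: [-0.0, -0.4, 1.0]
width: 0.0854
```

Run:
```python
from h import *
from plant import vision
plan([0.665,-0.125,0.32],RK)
f=vision.grab_frame("wrist"); pickle.dump(f,open("w1.pkl","wb"))
cv2.imwrite("pics/w1.png",cv2.convertScaleAbs(f["color"][:,:,::-1],alpha=1.5))
W=cloud(f); z=W[...,2]
for a,b in [(.17,.18),(.195,.245)]:
    m=(z>a)&(z<b)&(abs(W[...,0]-.665)<.045)&(abs(W[...,1]+.125)<.045); q=W[m].astype(np.float32)
    print(len(q), np.round(cv2.minAreaRect(np.ascontiguousarray(q[:,:2])) [0],4), cv2.minAreaRect(np.ascontiguousarray(q[:,:2]))[1:], np.median(q,0))
```

```text
t 4.47 pos [ 0.6641 -0.127   0.3181] q [-0.339  0.239  1.477  0.     1.425 -1.882] F [-0.  -0.4  1. ] M [ 0.   -0.01 -0.04] w 0.0854
travel [-0.9  2.  -1.9] dr [ 0.     -0.     -0.0043] deg 0.2
4832 [ 0.6689 -0.1269] ((0.060170479118824005, 0.06057251989841461), 88.41353607177734) [ 0.6639534  -0.12624894  0.17650753]
991 [ 0.6679 -0.1268] ((0.01331250462681055, 0.042364347726106644), 87.88394927978516) [ 0.66245294 -0.12694527  0.23469569]
```

View pics/w1.png

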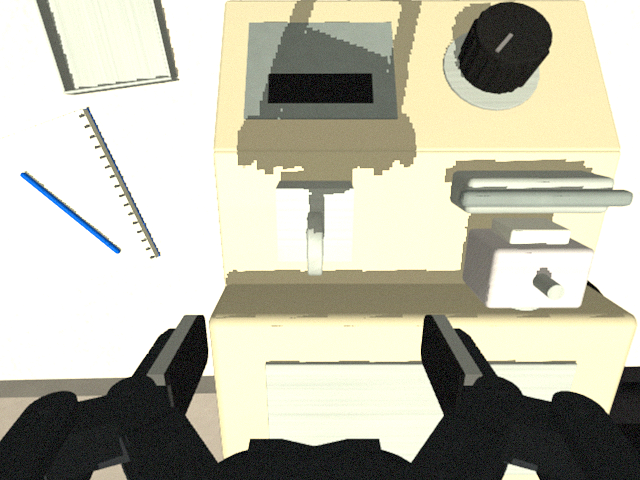

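Request:
{"method": "apply_moves", "body": {
  "travel": [
    [-2.9, 1, 35],
    [-2.9, 1, 70],
    [-2.9, 1, 105],
    [-2.9, 1, 122],
    [-2.9, 1, 122],
    [-2.9, 1, 122],
    [-2.9, 1, 122]
  ],
  "dr": [
    [0, 0, 0],
    [0, 0, 0],
    [0, 0, 0],
    [0, 0, 0],
    [0, 0, 0],
    [0, 0, 0],
    [0, 0, 0]
  ],
  "jaw": [1, 1, 1, 0.5, 0, -0.5, -0.6],
  "force": 30
}}

```text
time_s: 5.1
ee_pos: [0.6681, -0.1266, 0.1985]
tool_rot: [0.047, 3.138, -0.002]
ft_force: [-0.2, 0.4, 0.3]
width: 0.0385
```

Run:
```python
from h import *
from plant import vision
plan([0.667,-0.126,0.196],RK)
f=vision.grab_frame("wrist"); 
cv2.imwrite("pics/w2.png",cv2.convertScaleAbs(f["color"][:,:,::-1],alpha=1.3))
```

```text
t 5.1 pos [ 0.6681 -0.1266  0.1985] q [-0.336  0.321  1.595  0.     1.222 -1.877] F [-0.2  0.4  0.3] M [-0.02 -0.05  0.01] w 0.0385
travel [1.2 0.5 2.5] dr [-0.001   0.0034 -0.0073] deg 0.5
```

View pics/w2.png

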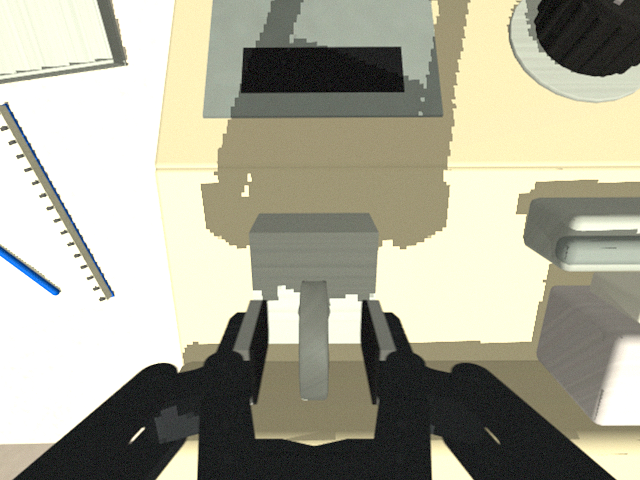

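The wrist view shows the bow (314,340) centred between the pads (250 and 378). I'll close on it.

Request:
{"method": "apply_moves", "body": {
  "travel": [
    [0, 0, 2],
    [0, 0, 2],
    [0, 0, 2],
    [0, 0, 2],
    [0, 0, 2],
    [0, 0, 2]
  ],
  "dr": [
    [0, 0, -0.007],
    [0, 0, -0.007],
    [0, 0, -0.007],
    [0, 0, -0.007],
    [0, 0, -0.007],
    [0, 0, -0.007]
  ],
  "jaw": [-1, -1, -1, -1, -1, -1],
  "force": 30
}}

```text
time_s: 5.65
ee_pos: [0.6682, -0.1266, 0.1966]
tool_rot: [0.034, 3.137, -0.002]
ft_force: [-0.4, -0.1, 4.4]
width: 0.0099
```

Run:
```python
from h import *
plan([0.667,-0.126,0.196],RK)
```

```text
t 5.65 pos [ 0.6682 -0.1266  0.1966] q [-0.336  0.322  1.597 -0.     1.219 -1.885] F [-0.4 -0.1  4.4] M [-0.05 -0.05  0.04] w 0.0099
travel [1.2 0.6 0.6] dr [-0.0014  0.0041  0.0008] deg 0.3
```

Request:
{"method": "apply_moves", "body": {
  "travel": [
    [0, 0, 0],
    [0, 0, 0],
    [0, 0, 0],
    [0, 0, 0],
    [0, 0, 0],
    [0, 0, 0],
    [0, 0, 0],
    [0, 0, 0]
  ],
  "dr": [
    [0, 0, 0.1],
    [0, 0, 0.2],
    [0, 0, 0.3],
    [0, 0, 0.4],
    [0, 0, 0.5],
    [0, 0, 0.6],
    [0, 0, 0.7],
    [0, 0, 0.8]
  ],
  "jaw": [-1, -1, -1, -1, -1, -1, -1, -1]
}}

```text
time_s: 6.32
ee_pos: [0.6684, -0.1266, 0.1966]
tool_rot: [1.259, 2.872, 0.0]
ft_force: [-0.4, -0.0, 5.6]
width: 0.0098
```

Run:
```python
from h import *
plan([0.667,-0.126,0.196],RK)
```

```text
t 6.32 pos [ 0.6684 -0.1266  0.1966] q [-0.336  0.322  1.596 -0.     1.218 -1.08 ] F [-0.4 -0.   5.6] M [-0.08 -0.21  0.07] w 0.0098
travel [ 1.4 -0.6  0.6] dr [ 4.000e-04  5.300e-03 -8.037e-01] deg 46.0
```

Request:
{"method": "apply_moves", "body": {
  "travel": [
    [0, 0, 0],
    [0, 0, 0],
    [0, 0, 0],
    [0, 0, 0],
    [0, 0, 0],
    [0, 0, 0],
    [0, 0, 0],
    [0, 0, 0]
  ],
  "dr": [
    [0, 0, 0.1],
    [0, 0, 0.2],
    [0, 0, 0.3],
    [0, 0, 0.4],
    [0, 0, 0.5],
    [0, 0, 0.6],
    [0, 0, 0.7],
    [0, 0, 0.77]
  ],
  "jaw": [-1, -1, -1, -1, -1, -1, -1, -1]
}}

```text
time_s: 6.98
ee_pos: [0.6682, -0.1272, 0.1966]
tool_rot: [2.245, 2.19, 0.001]
ft_force: [0.5, -1.8, 5.7]
width: 0.0094
```

Request:
{"method": "apply_moves", "body": {
  "travel": [
    [0, 0, 0],
    [0, 0, 0]
  ],
  "dr": [
    [0, 0, 0.03],
    [0, 0, 0.03]
  ],
  "jaw": [-1, -1]
}}

```text
time_s: 7.15
ee_pos: [0.6682, -0.1272, 0.1966]
tool_rot: [2.275, 2.16, 0.001]
ft_force: [0.6, -1.2, 5.6]
width: 0.0095
```

Run:
```python
from h import *
plan([0.667,-0.126,0.196],RK)
```

```text
t 7.15 pos [ 0.6682 -0.1272  0.1966] q [-0.336  0.322  1.596 -0.002  1.218 -0.284] F [ 0.6 -1.2  5.6] M [-0.36 -0.04  0.09] w 0.0095
travel [ 1.2 -1.2  0.6] dr [ 1.1e-03  5.6e-03 -1.6e+00] deg 91.7
```

Request:
{"method": "apply_moves", "body": {
  "travel": [
    [0, 0, 0],
    [0, 0, 0]
  ],
  "dr": [
    [0, 0, 0.04],
    [0, 0, 0.04]
  ],
  "jaw": [-1, -1]
}}

```text
time_s: 7.32
ee_pos: [0.6681, -0.1273, 0.1967]
tool_rot: [2.318, 2.113, 0.001]
ft_force: [-0.0, -0.3, 5.6]
width: 0.0096
```

Run:
```python
from h import *
plan([0.667,-0.126,0.196],RK)
```

```text
t 7.32 pos [ 0.6681 -0.1273  0.1967] q [-0.337  0.322  1.596 -0.002  1.218 -0.244] F [-0.  -0.3  5.6] M [-0.34  0.03  0.03] w 0.0096
travel [ 1.1 -1.3  0.6] dr [ 1.1000e-03  5.6000e-03 -1.6402e+00] deg 94.0
```

Run:
```python
from h import *
from plant import vision
for n in ("wrist","scene"):
    f=vision.grab_frame(n); im=cv2.convertScaleAbs(f["color"][:,:,::-1],alpha=1.3)
    if n=="scene": im=cv2.resize(im[200:340,230:430],None,fx=4,fy=4,interpolation=2)
    cv2.imwrite(f"pics/d3_{n}.png",im)
```

```text
(no output)
```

View pics/d3_wrist.png

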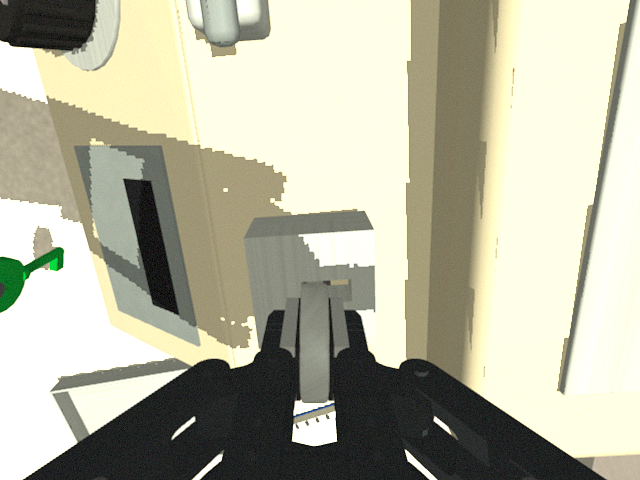

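View pics/d3_scene.png

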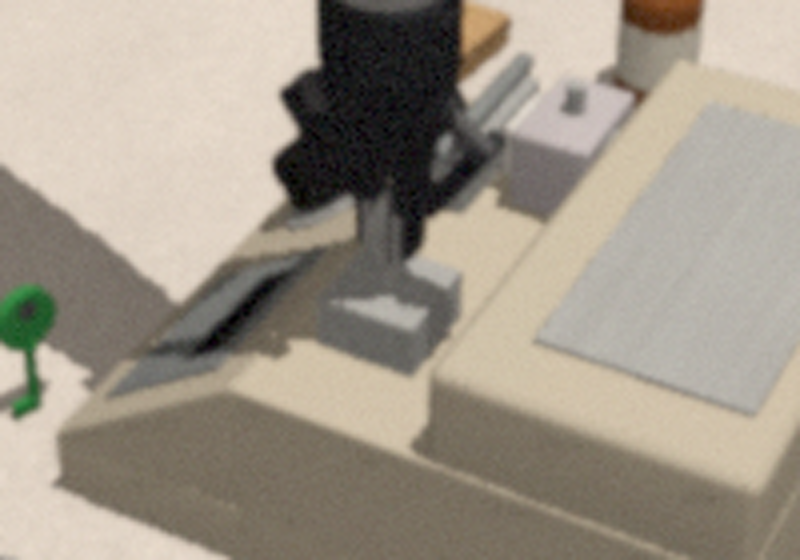

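Request:
{"method": "apply_moves", "body": {
  "travel": [
    [0, 0, 0],
    [0, 0, 0]
  ],
  "dr": [
    [0, 0, 0.05],
    [0, 0, 0.05]
  ],
  "jaw": [-1, -1]
}}

```text
time_s: 7.58
ee_pos: [0.6681, -0.1273, 0.1966]
tool_rot: [2.37, 2.055, 0.001]
ft_force: [0.2, -2.1, 5.9]
width: 0.0098
```

Run:
```python
from h import *
plan([0.667,-0.126,0.196],RK)
```

```text
t 7.58 pos [ 0.6681 -0.1273  0.1966] q [-0.337  0.322  1.596 -0.002  1.218 -0.194] F [ 0.2 -2.1  5.9] M [-0.36  0.02  0.04] w 0.0098
travel [ 1.1 -1.3  0.6] dr [ 1.1000e-03  5.6000e-03 -1.6905e+00] deg 96.9
```

Run:
```python
from h import *
from plant import vision
f=vision.grab_frame("wrist"); im=cv2.convertScaleAbs(f["color"][:,:,::-1],alpha=1.3)
cv2.imwrite("pics/d4.png",cv2.resize(im[200:420,220:420],None,fx=2.7,fy=2.7,interpolation=2))
```

```text
(no output)
```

View pics/d4.png

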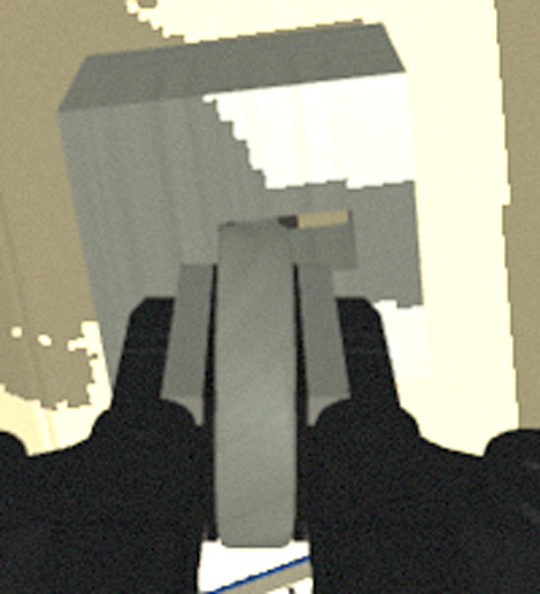

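Request:
{"method": "apply_moves", "body": {
  "travel": [
    [0, 0, 0],
    [0, 0, 0]
  ],
  "dr": [
    [0, 0, 0.06],
    [0, 0, 0.06]
  ],
  "jaw": [-1, -1]
}}

```text
time_s: 7.8
ee_pos: [0.6683, -0.1272, 0.1966]
tool_rot: [2.429, 1.984, 0.002]
ft_force: [-0.3, -2.5, 5.7]
width: 0.0097
```

Run:
```python
from h import *
plan([0.667,-0.126,0.196],RK)
from plant import vision
f=vision.grab_frame("wrist"); im=cv2.convertScaleAbs(f["color"][:,:,::-1],alpha=1.3)
cv2.imwrite("pics/d5.png",cv2.resize(im[200:420,220:420],None,fx=2.7,fy=2.7,interpolation=2))
```

```text
t 7.8 pos [ 0.6683 -0.1272  0.1966] q [-0.336  0.322  1.596 -0.002  1.217 -0.135] F [-0.3 -2.5  5.7] M [-0.41 -0.19  0.31] w 0.0097
travel [ 1.  -1.5  0.6] dr [ 1.6000e-03  6.2000e-03 -1.7493e+00] deg 100.2
```

View pics/d5.png

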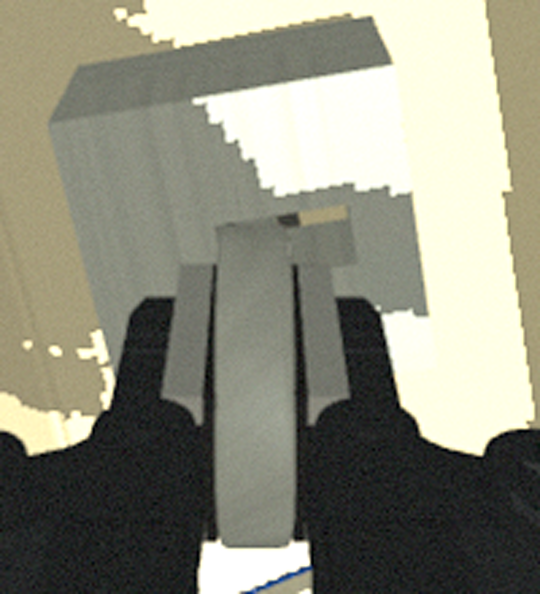

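Request:
{"method": "apply_moves", "body": {
  "travel": [
    [0, 0, 0],
    [0, 0, 0],
    [0, 0, 0],
    [0, 0, 0],
    [0, 0, -30],
    [0, 0, -70],
    [0, 0, -110],
    [0, 0, -125]
  ],
  "dr": [
    [0, 0, -0.04],
    [0, 0, -0.04],
    [0, 0, -0.04],
    [0, 0, -0.04],
    [0, 0, -0.04],
    [0, 0, -0.04],
    [0, 0, -0.04],
    [0, 0, -0.04]
  ],
  "jaw": [-1, -0.4, -0.4, -0.4, -0.4, -0.4, 0.5, 1]
}}

```text
time_s: 8.52
ee_pos: [0.6685, -0.1264, 0.326]
tool_rot: [2.388, 2.03, 0.007]
ft_force: [-0.2, 0.5, 1.9]
width: 0.0484
```

```bash
cat >> h.py <<'E'
nk=np.array([-np.sin(np.radians(35))*np.cos(YAW),-np.sin(np.radians(35))*np.sin(YAW),np.cos(np.radians(35))])
zt=-nk
RN=Rtool(zt,[0.1,1,0])
G=np.array([0.539,0.031,0.118])
E
python3 - <<'E'
from h import *
plan(G+zt*(0.021-0.1),RN)
from plant import vision
f=vision.grab_frame("wrist"); cv2.imwrite("pics/d6.png",cv2.convertScaleAbs(f["color"][:,:,::-1],alpha=1.3))
E
```

```text
t 8.52 pos [ 0.6685 -0.1264  0.326 ] q [-0.336  0.241  1.461  0.     1.431 -0.174] F [-0.2  0.5  1.9] M [-0.04  0.02 -0.01] w 0.0484
travel [ 128.5 -199.2  141.4] dr [-0.5994  0.0631 -0.0727] deg 34.8
```

View pics/d6.png

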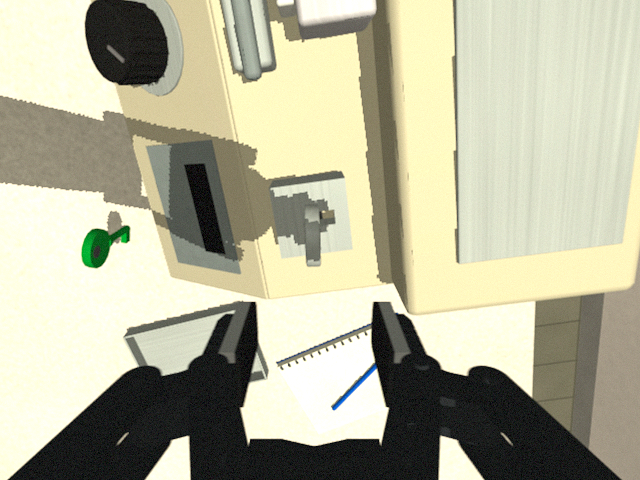

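Request:
{"method": "apply_moves", "body": {
  "travel": [
    [128.5, -199.2, 141.4],
    [128.5, -199.2, 141.4],
    [128.5, -199.2, 141.4],
    [128.5, -199.2, 141.4],
    [128.5, -199.2, 141.4],
    [128.5, -199.2, 141.4],
    [128.5, -199.2, 141.4],
    [128.5, -199.2, 141.4]
  ],
  "dr": [
    [-0.5994, 0.0631, -0.0727],
    [-0.5994, 0.0631, -0.0727],
    [-0.5994, 0.0631, -0.0727],
    [-0.5994, 0.0631, -0.0727],
    [-0.5994, 0.0631, -0.0727],
    [-0.5994, 0.0631, -0.0727],
    [-0.5994, 0.0631, -0.0727],
    [-0.5994, 0.0631, -0.0727]
  ],
  "jaw": [1, 1, 1, 1, 1, 1, 1, 1]
}}

```text
time_s: 9.23
ee_pos: [0.4841, 0.0359, 0.17]
tool_rot: [1.97, 1.811, 0.593]
ft_force: [-0.3, 0.5, -0.2]
width: 0.0856
```

Run:
```python
from h import *
plan(G+zt*(0.021-0.1),RN)
from plant import vision
f=vision.grab_frame("wrist"); pickle.dump(f,open("w7.pkl","wb")); cv2.imwrite("pics/d7.png",cv2.convertScaleAbs(f["color"][:,:,::-1],alpha=1.3))
W=cloud(f); d=(W-G)@nk; lat=np.linalg.norm((W-G)-d[...,None]*nk,axis=-1)
k=W[(d>0.012)&(d<0.025)&(lat<0.045)]; 
u=-np.cross(nk,[0,1,0]); u/=np.linalg.norm(u); v=np.cross(nk,u)
ab=np.stack([(k-G)@u,(k-G)@v],-1).astype(np.float32); print(len(k),cv2.minEnclosingCircle(ab),ab.mean(0),np.median((k-G)@nk),"u",u,"v",v)
p=W[(abs(d+0.026)<0.012)&(lat>0.05)&(lat<0.08)]; c=p.mean(0); n=np.linalg.svd(p-c,full_matrices=False)[2][2]; n*=np.sign(n[2]); print("panel",n,nk,np.median((p-G)@nk))
```

```text
t 9.23 pos [0.4841 0.0359 0.17  ] q [-0.187 -0.399  2.427  0.19   0.538 -0.238] F [-0.3  0.5 -0.2] M [-0.01  0.28  0.01] w 0.0856
travel [-2.6 15.3 -5.2] dr [-0.0209 -0.005  -0.0001] deg 1.2
8009 ((-0.0006726363208144903, -7.127024582587183e-05), 0.031697724014520645) [-0.00074614  0.00251191] 0.017940959091985793 u [ 0.81922141 -0.          0.57347736] v [ 0.00746261  0.99991533 -0.01066046]
panel [-0.57333584  0.01420534  0.81919731] [-0.5734288   0.01301292  0.81915204] -0.024950242254759593
```

View pics/d7.png

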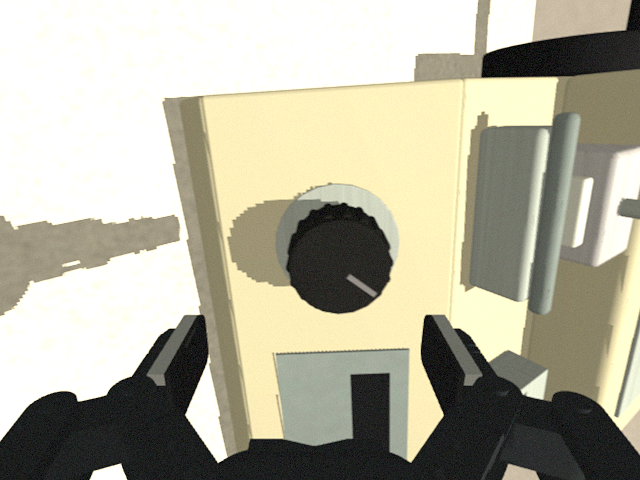

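Request:
{"method": "apply_moves", "body": {
  "travel": [
    [-2.6, 15.3, 10],
    [-2.6, 15.3, 20],
    [-2.6, 15.3, 20]
  ],
  "dr": [
    [-0.0209, -0.005, 0],
    [-0.0209, -0.005, 0],
    [-0.0209, -0.005, 0]
  ],
  "jaw": [1, 1, 1]
}}

```text
time_s: 9.53
ee_pos: [0.5164, 0.0278, 0.1702]
tool_rot: [1.949, 1.782, 0.61]
ft_force: [-0.9, 1.0, -0.2]
width: 0.0852
```

Run:
```python
from h import *
plan(G+zt*(0.021),RN)
```

```text
t 9.53 pos [0.5164 0.0278 0.1702] q [-0.188 -0.312  2.377  0.204  0.468 -0.252] F [-0.9  1.  -0.2] M [ 0.05  0.29 -0.07] w 0.0852
travel [  3.3 -12.7  76.5] dr [ 0.0128  0.0037 -0.002 ] deg 0.8
```

Request:
{"method": "apply_moves", "body": {
  "travel": [
    [0, 0, 0],
    [0, 0, 0]
  ],
  "dr": [
    [0, 0, 0],
    [0, 0, 0]
  ],
  "jaw": [1, 1]
}}

```text
time_s: 9.7
ee_pos: [0.5152, 0.0281, 0.1703]
tool_rot: [1.949, 1.783, 0.61]
ft_force: [-0.3, 0.3, 0.3]
width: 0.0853
```

Run:
```python
from h import *
plan(G+zt*(0.021),RN)
```

```text
t 9.7 pos [0.5152 0.0281 0.1703] q [-0.188 -0.316  2.379  0.204  0.47  -0.252] F [-0.3  0.3  0.3] M [ 0.04  0.24 -0.01] w 0.0853
travel [  3.  -11.8  77.3] dr [ 0.0127  0.0036 -0.0016] deg 0.8
```

Request:
{"method": "apply_moves", "body": {
  "travel": [
    [3, -11.8, 15],
    [3, -11.8, 40],
    [3, -11.8, 65],
    [3, -11.8, 77],
    [3, -11.8, 77],
    [3, -11.8, 77]
  ],
  "dr": [
    [0.0127, 0.0036, -0.0016],
    [0.0127, 0.0036, -0.0016],
    [0.0127, 0.0036, -0.0016],
    [0.0127, 0.0036, -0.0016],
    [0.0127, 0.0036, -0.0016],
    [0.0127, 0.0036, -0.0016]
  ],
  "jaw": [1, 1, 1, 1, 1, 1]
}}

```text
time_s: 10.2
ee_pos: [0.5502, 0.0311, 0.1003]
tool_rot: [1.956, 1.796, 0.603]
ft_force: [0.2, 0.6, 0.5]
width: 0.0851
```

Run:
```python
from h import *
plan(G+zt*(0.021),RN)
```

```text
t 10.2 pos [0.5502 0.0311 0.1003] q [-0.166 -0.079  2.332  0.286  0.295 -0.329] F [0.2 0.6 0.5] M [-0.    0.26  0.01] w 0.0851
travel [-0.3  1.   0.1] dr [-0.0013 -0.0004  0.0003] deg 0.1
```

Request:
{"method": "apply_moves", "body": {
  "travel": [
    [-0.3, 1, 0],
    [-0.3, 1, 0],
    [-0.3, 1, 0],
    [-0.3, 1, 0],
    [-0.3, 1, 0],
    [-0.3, 1, 0]
  ],
  "dr": [
    [0, 0, 0],
    [0, 0, 0],
    [0, 0, 0],
    [0, 0, 0],
    [0, 0, 0],
    [0, 0, 0]
  ],
  "jaw": [-0.2, -1, -1, -1, -1, -1],
  "force": 50
}}

```text
time_s: 10.7
ee_pos: [0.5483, 0.0316, 0.1002]
tool_rot: [1.958, 1.801, 0.6]
ft_force: [-12.4, -0.6, 5.4]
width: 0.0589
```

```bash
cat > m.py <<'E'
from h import *
from plant import status
s=status.get_state(); R0=R.from_rotvec(s["tool_rot"]).as_matrix()
print("t",round(s["time_s"],2),"q6",np.degrees(s["joint_positions"][5]).round(2),"Mz",round(float(R0[:,2]@s["torque"]),3),"Mt",(R0.T@s["torque"]).round(2),"Ft",(R0.T@s["ft_force"]).round(1),"tau6",round(float(s["tau"][5]),3),"w",round(s["width"],4), "dp",((s["ee_pos"]-G)@R0*1000).round(1))
E
python3 m.py
```

```text
t 10.7 q6 -18.91 Mz -0.077 Mt [ 1.34 -0.24 -0.08] Ft [ -1.3  -7.  -11.5] tau6 0.052 w 0.0589 dp [ 0.6 -2.5 19.9]
```

Request:
{"method": "apply_moves", "body": {
  "travel": [
    [0, -2, -1],
    [0, -2, -1]
  ],
  "dr": [
    [0, 0, 0],
    [0, 0, 0]
  ],
  "jaw": [-1, -1]
}}

```text
time_s: 10.87
ee_pos: [0.5481, 0.0315, 0.1004]
tool_rot: [1.955, 1.796, 0.604]
ft_force: [9.4, 2.9, -9.7]
width: 0.0587
```

```bash
python3 m.py
```

```text
t 10.87 q6 -19.02 Mz -0.091 Mt [ 0.4   0.42 -0.09] Ft [ 3.3  1.8 13.3] tau6 0.085 w 0.0587 dp [ 0.5 -2.7 19.6]
```

Request:
{"method": "apply_moves", "body": {
  "travel": [
    [0, 0, 0.5],
    [0, 0, 0.5]
  ],
  "dr": [
    [0, 0, -0.07],
    [0, 0, -0.07]
  ],
  "jaw": [-1, -1]
}}

```text
time_s: 11.03
ee_pos: [0.5481, 0.0316, 0.1003]
tool_rot: [1.884, 1.858, 0.58]
ft_force: [-0.6, 1.3, -2.3]
width: 0.0588
```

```bash
python3 m.py
```

```text
t 11.03 q6 -23.1 Mz 0.181 Mt [0.89 0.23 0.18] Ft [ 1.3 -1.8  1.5] tau6 -0.463 w 0.0588 dp [ 0.7 -2.6 19.7]
```

Request:
{"method": "apply_moves", "body": {
  "travel": [
    [0, 0, 0],
    [0, 0, 0]
  ],
  "dr": [
    [0, 0, -0.07],
    [0, 0, -0.07]
  ],
  "jaw": [-1, -1]
}}

```text
time_s: 11.2
ee_pos: [0.5481, 0.0316, 0.1003]
tool_rot: [1.811, 1.915, 0.557]
ft_force: [-5.5, 1.3, 1.9]
width: 0.0588
```

```bash
python3 m.py
```

```text
t 11.2 q6 -27.07 Mz 0.023 Mt [1.05 0.39 0.02] Ft [ 1.5 -3.4 -4.7] tau6 -0.349 w 0.0588 dp [ 0.9 -2.6 19.8]
```

Request:
{"method": "apply_moves", "body": {
  "travel": [
    [0, 0, 0],
    [0, 0, 0]
  ],
  "dr": [
    [0, 0, -0.07],
    [0, 0, -0.07]
  ],
  "jaw": [-1, -1]
}}

```text
time_s: 11.37
ee_pos: [0.5481, 0.0315, 0.1003]
tool_rot: [1.736, 1.971, 0.533]
ft_force: [-4.1, 1.8, 1.2]
width: 0.059
```

```bash
python3 m.py
```

```text
t 11.37 q6 -31.09 Mz -0.06 Mt [ 1.03  0.39 -0.06] Ft [ 2.1 -2.4 -3.3] tau6 -0.195 w 0.059 dp [ 1.1 -2.5 19.8]
```

Request:
{"method": "apply_moves", "body": {
  "travel": [
    [0, 0, 0],
    [0, 0, 0]
  ],
  "dr": [
    [0, 0, -0.07],
    [0, 0, -0.07]
  ],
  "jaw": [-1, -1]
}}

```text
time_s: 11.53
ee_pos: [0.5481, 0.0315, 0.1003]
tool_rot: [1.659, 2.024, 0.508]
ft_force: [-7.2, 1.5, 3.1]
width: 0.0586
```

```bash
python3 m.py
```

```text
t 11.53 q6 -35.13 Mz -0.23 Mt [ 0.98  0.51 -0.23] Ft [ 2.2 -3.7 -6.7] tau6 -0.058 w 0.0586 dp [ 1.3 -2.4 19.8]
```

Request:
{"method": "apply_moves", "body": {
  "travel": [
    [0, 0, 0],
    [0, 0, 0]
  ],
  "dr": [
    [0, 0, -0.07],
    [0, 0, -0.07]
  ],
  "jaw": [-1, -1]
}}

```text
time_s: 11.7
ee_pos: [0.5481, 0.0315, 0.1003]
tool_rot: [1.584, 2.073, 0.484]
ft_force: [-6.0, 2.3, 3.6]
width: 0.0589
```

```bash
python3 m.py
```

```text
t 11.7 q6 -39.09 Mz -0.161 Mt [ 0.97  0.57 -0.16] Ft [ 2.9 -2.1 -6.4] tau6 -0.148 w 0.0589 dp [ 1.4 -2.3 19.8]
```

Request:
{"method": "apply_moves", "body": {
  "travel": [
    [0, 0, 0],
    [0, 0, 0]
  ],
  "dr": [
    [0, 0, -0.07],
    [0, 0, -0.07]
  ],
  "jaw": [-1, -1]
}}

```text
time_s: 11.87
ee_pos: [0.5481, 0.0315, 0.1002]
tool_rot: [1.507, 2.12, 0.46]
ft_force: [-5.8, 1.2, 0.9]
width: 0.059
```

```bash
python3 m.py
```

```text
t 11.87 q6 -43.06 Mz 0.221 Mt [1.11 0.48 0.22] Ft [ 2.5 -3.6 -4. ] tau6 -0.453 w 0.059 dp [ 1.6 -2.3 19.8]
```

Request:
{"method": "apply_moves", "body": {
  "travel": [
    [0, 0, 0],
    [0, 0, 0]
  ],
  "dr": [
    [0, 0, -0.07],
    [0, 0, -0.07]
  ],
  "jaw": [-1, -1]
}}

```text
time_s: 12.03
ee_pos: [0.5481, 0.0315, 0.1002]
tool_rot: [1.427, 2.165, 0.434]
ft_force: [-8.5, 1.9, 5.2]
width: 0.0584
```

```bash
python3 m.py
```

```text
t 12.03 q6 -47.1 Mz 0.034 Mt [0.86 0.76 0.03] Ft [ 3.2 -2.9 -9.2] tau6 -0.314 w 0.0584 dp [ 1.8 -2.2 19.8]
```

Request:
{"method": "apply_moves", "body": {
  "travel": [
    [0, 0, 0],
    [0, 0, 0]
  ],
  "dr": [
    [0, 0, -0.07],
    [0, 0, -0.07]
  ],
  "jaw": [-1, -1]
}}

```text
time_s: 12.2
ee_pos: [0.5481, 0.0315, 0.1002]
tool_rot: [1.345, 2.208, 0.408]
ft_force: [-6.5, 1.0, 2.4]
width: 0.0587
```

```bash
python3 m.py
```

```text
t 12.2 q6 -51.14 Mz 0.062 Mt [1.02 0.57 0.06] Ft [ 2.7 -3.1 -5.7] tau6 -0.188 w 0.0587 dp [ 1.9 -2.1 19.8]
```

Request:
{"method": "apply_moves", "body": {
  "travel": [
    [0, 0, 0],
    [0, 0, 0]
  ],
  "dr": [
    [0, 0, -0.07],
    [0, 0, -0.07]
  ],
  "jaw": [-1, -1]
}}

```text
time_s: 12.37
ee_pos: [0.5481, 0.0315, 0.1002]
tool_rot: [1.262, 2.249, 0.382]
ft_force: [-6.8, 1.9, 3.3]
width: 0.0585
```

```bash
python3 m.py
```

```text
t 12.37 q6 -55.18 Mz -0.309 Mt [ 0.81  0.79 -0.31] Ft [ 3.5 -2.2 -6.6] tau6 -0.004 w 0.0585 dp [ 2.  -1.9 19.8]
```

Request:
{"method": "apply_moves", "body": {
  "travel": [
    [0, 0, 0],
    [0, 0, 0]
  ],
  "dr": [
    [0, 0, -0.07],
    [0, 0, -0.07]
  ],
  "jaw": [-1, -1]
}}

```text
time_s: 12.53
ee_pos: [0.5481, 0.0314, 0.1002]
tool_rot: [1.183, 2.284, 0.357]
ft_force: [-7.3, 1.7, 2.7]
width: 0.0587
```

```bash
python3 m.py
```

```text
t 12.53 q6 -59.1 Mz -0.056 Mt [ 0.77  0.75 -0.06] Ft [ 3.9 -2.7 -6.4] tau6 -0.137 w 0.0587 dp [ 2.1 -1.8 19.8]
```

Two clicks have passed, at a period of about 20°. Next I'll check for the solid stop.

Request:
{"method": "apply_moves", "body": {
  "travel": [
    [0, 0, 0],
    [0, 0, 0]
  ],
  "dr": [
    [0, 0, -0.05],
    [0, 0, -0.05]
  ],
  "jaw": [-1, -1]
}}

```text
time_s: 12.7
ee_pos: [0.5476, 0.0322, 0.0999]
tool_rot: [1.138, 2.306, 0.345]
ft_force: [-7.5, 4.5, 3.7]
width: 0.0589
```

```bash
python3 m.py
```

```text
t 12.7 q6 -61.62 Mz 1.227 Mt [0.6  1.15 1.23] Ft [ 6.  -0.5 -7.4] tau6 -1.37 w 0.0589 dp [ 3.1 -1.8 19.8]
```

Request:
{"method": "apply_moves", "body": {
  "travel": [
    [0, 0, 0],
    [0, 0, 0]
  ],
  "dr": [
    [0, 0, -0.05],
    [0, 0, -0.05]
  ],
  "jaw": [-1, -1]
}}

```text
time_s: 12.87
ee_pos: [0.5477, 0.0322, 0.0999]
tool_rot: [1.065, 2.335, 0.321]
ft_force: [-7.2, 5.3, 3.3]
width: 0.0589
```

```bash
python3 m.py
```

```text
t 12.87 q6 -64.84 Mz -0.134 Mt [ 0.02  1.35 -0.13] Ft [ 6.6  0.4 -6.9] tau6 -0.018 w 0.0589 dp [ 3.2 -1.5 19.8]
```

Request:
{"method": "apply_moves", "body": {
  "travel": [
    [0, 0, 0],
    [0, 0, 0]
  ],
  "dr": [
    [0, 0, 0.07],
    [0, 0, 0.07]
  ],
  "jaw": [-1, -1]
}}

```text
time_s: 13.03
ee_pos: [0.5477, 0.0322, 0.0999]
tool_rot: [1.15, 2.3, 0.347]
ft_force: [-4.5, 3.9, 0.9]
width: 0.0589
```

```bash
python3 m.py
```

```text
t 13.03 q6 -60.65 Mz -0.123 Mt [ 0.36  1.07 -0.12] Ft [ 5.  -0.2 -3.4] tau6 0.457 w 0.0589 dp [ 3.  -1.6 19.8]
```

Request:
{"method": "apply_moves", "body": {
  "travel": [
    [0, 0, 0],
    [0, 0, 0]
  ],
  "dr": [
    [0, 0, 0.07],
    [0, 0, 0.07]
  ],
  "jaw": [-1, -1]
}}

```text
time_s: 13.2
ee_pos: [0.5478, 0.0322, 0.0999]
tool_rot: [1.235, 2.263, 0.374]
ft_force: [-4.5, 3.9, 0.8]
width: 0.0588
```

```bash
python3 m.py
```

```text
t 13.2 q6 -56.6 Mz 0.011 Mt [0.32 1.08 0.01] Ft [ 5.  -0.6 -3.3] tau6 0.303 w 0.0588 dp [ 2.9 -1.8 19.8]
```

Request:
{"method": "apply_moves", "body": {
  "travel": [
    [0, 0, 0],
    [0, 0, 0]
  ],
  "dr": [
    [0, 0, 0.07],
    [0, 0, 0.07]
  ],
  "jaw": [-1, -1]
}}

```text
time_s: 13.37
ee_pos: [0.5478, 0.0323, 0.1]
tool_rot: [1.318, 2.223, 0.401]
ft_force: [-8.5, 5.9, 4.0]
width: 0.0589
```

```bash
python3 m.py
```

```text
t 13.37 q6 -52.55 Mz 0.071 Mt [0.24 1.26 0.07] Ft [ 7.3 -1.3 -8.2] tau6 0.137 w 0.0589 dp [ 2.8 -2.  19.8]
```

Request:
{"method": "apply_moves", "body": {
  "travel": [
    [0, 0, 0],
    [0, 0, 0]
  ],
  "dr": [
    [0, 0, 0.07],
    [0, 0, 0.07]
  ],
  "jaw": [-1, -1]
}}

```text
time_s: 13.53
ee_pos: [0.5479, 0.0323, 0.1]
tool_rot: [1.4, 2.181, 0.427]
ft_force: [-4.4, 5.3, 1.7]
width: 0.0589
```

```bash
python3 m.py
```

```text
t 13.53 q6 -48.51 Mz 0.289 Mt [0.35 1.19 0.29] Ft [ 5.9 -0.2 -3.9] tau6 0.035 w 0.0589 dp [ 2.6 -2.  19.8]
```

Request:
{"method": "apply_moves", "body": {
  "travel": [
    [0, 0, 0],
    [0, 0, 0]
  ],
  "dr": [
    [0, 0, 0.07],
    [0, 0, 0.07]
  ],
  "jaw": [-1, -1]
}}

```text
time_s: 13.7
ee_pos: [0.5479, 0.0323, 0.1001]
tool_rot: [1.475, 2.139, 0.451]
ft_force: [-6.0, 6.7, 2.3]
width: 0.0588
```

```bash
python3 m.py
```

```text
t 13.7 q6 -44.62 Mz -0.112 Mt [ 0.3   1.24 -0.11] Ft [ 7.5 -1.  -5.3] tau6 0.373 w 0.0588 dp [ 2.5 -2.1 19.8]
```

Request:
{"method": "apply_moves", "body": {
  "travel": [
    [0, 0, 0],
    [0, 0, 0]
  ],
  "dr": [
    [0, 0, 0.07],
    [0, 0, 0.07]
  ],
  "jaw": [-1, -1]
}}

```text
time_s: 13.87
ee_pos: [0.548, 0.0324, 0.1001]
tool_rot: [1.554, 2.092, 0.476]
ft_force: [-6.1, 6.3, 1.5]
width: 0.0587
```

```bash
python3 m.py
```

```text
t 13.87 q6 -40.59 Mz -0.203 Mt [ 0.34  1.25 -0.2 ] Ft [ 7.2 -2.1 -4.8] tau6 0.448 w 0.0587 dp [ 2.3 -2.3 19.8]
```

Request:
{"method": "apply_moves", "body": {
  "travel": [
    [0, 0, 0],
    [0, 0, 0]
  ],
  "dr": [
    [0, 0, 0.07],
    [0, 0, 0.07]
  ],
  "jaw": [-1, -1]
}}

```text
time_s: 14.03
ee_pos: [0.5481, 0.0324, 0.1002]
tool_rot: [1.633, 2.042, 0.501]
ft_force: [-4.9, 6.6, 1.5]
width: 0.0588
```

```bash
python3 m.py
```

```text
t 14.03 q6 -36.54 Mz -0.041 Mt [ 0.39  1.2  -0.04] Ft [ 7.1 -1.6 -4. ] tau6 0.319 w 0.0588 dp [ 2.1 -2.3 19.8]
```

Request:
{"method": "apply_moves", "body": {
  "travel": [
    [0, 0, 0],
    [0, 0, 0]
  ],
  "dr": [
    [0, 0, 0.07],
    [0, 0, 0.07]
  ],
  "jaw": [-1, -1]
}}

```text
time_s: 14.2
ee_pos: [0.5481, 0.0324, 0.1002]
tool_rot: [1.711, 1.99, 0.526]
ft_force: [-2.3, 6.5, 0.9]
width: 0.059
```

```bash
python3 m.py
```

```text
t 14.2 q6 -32.5 Mz 0.069 Mt [0.52 1.13 0.07] Ft [ 6.6 -0.4 -2.1] tau6 0.163 w 0.059 dp [ 2.  -2.4 19.8]
```

Request:
{"method": "apply_moves", "body": {
  "travel": [
    [0, 0, 0],
    [0, 0, 0]
  ],
  "dr": [
    [0, 0, 0.07],
    [0, 0, 0.07]
  ],
  "jaw": [-1, -1]
}}

```text
time_s: 14.37
ee_pos: [0.5482, 0.0324, 0.1003]
tool_rot: [1.787, 1.935, 0.551]
ft_force: [-1.6, 6.0, -0.4]
width: 0.0588
```

```bash
python3 m.py
```

```text
t 14.37 q6 -28.46 Mz 0.224 Mt [0.57 1.09 0.22] Ft [ 6.1 -1.  -0.6] tau6 0.029 w 0.0588 dp [ 1.8 -2.5 19.8]
```

Request:
{"method": "apply_moves", "body": {
  "travel": [
    [0, 0, 0],
    [0, 0, 0]
  ],
  "dr": [
    [0, 0, 0.07],
    [0, 0, 0.07]
  ],
  "jaw": [-1, -1]
}}

```text
time_s: 14.53
ee_pos: [0.5483, 0.0324, 0.1003]
tool_rot: [1.856, 1.881, 0.572]
ft_force: [-3.3, 6.5, 1.9]
width: 0.0584
```

```bash
python3 m.py
```

```text
t 14.53 q6 -24.58 Mz -0.158 Mt [ 0.54  1.16 -0.16] Ft [ 6.5 -1.5 -3.5] tau6 0.416 w 0.0584 dp [ 1.6 -2.5 19.8]
```

Request:
{"method": "apply_moves", "body": {
  "travel": [
    [0, 0, 0],
    [0, 0, 0]
  ],
  "dr": [
    [0, 0, 0.07],
    [0, 0, 0.07]
  ],
  "jaw": [-1, -1]
}}

```text
time_s: 14.7
ee_pos: [0.5483, 0.0324, 0.1003]
tool_rot: [1.929, 1.821, 0.596]
ft_force: [-4.4, 6.8, 1.0]
width: 0.0588
```

```bash
python3 m.py
```

```text
t 14.7 q6 -20.53 Mz -0.142 Mt [ 0.55  1.09 -0.14] Ft [ 6.6 -3.4 -3.4] tau6 0.406 w 0.0588 dp [ 1.4 -2.5 19.8]
```

Request:
{"method": "apply_moves", "body": {
  "travel": [
    [0, 0, 0],
    [0, 0, 0]
  ],
  "dr": [
    [0, 0, 0.07],
    [0, 0, 0.07]
  ],
  "jaw": [-1, -1]
}}

```text
time_s: 14.87
ee_pos: [0.5484, 0.0324, 0.1004]
tool_rot: [2.001, 1.759, 0.619]
ft_force: [-2.4, 6.6, -0.2]
width: 0.0589
```

```bash
python3 m.py
```

```text
t 14.87 q6 -16.49 Mz -0.077 Mt [ 0.64  1.13 -0.08] Ft [ 6.3 -2.9 -1.3] tau6 0.293 w 0.0589 dp [ 1.3 -2.6 19.8]
```

Request:
{"method": "apply_moves", "body": {
  "travel": [
    [0, 0, 0],
    [0, 0, 0]
  ],
  "dr": [
    [0, 0, 0.07],
    [0, 0, 0.07]
  ],
  "jaw": [-1, -1]
}}

```text
time_s: 15.03
ee_pos: [0.5485, 0.0324, 0.1004]
tool_rot: [2.071, 1.694, 0.642]
ft_force: [-2.1, 7.3, 0.6]
width: 0.059
```

```bash
python3 m.py
```

```text
t 15.03 q6 -12.45 Mz 0.072 Mt [0.68 1.   0.07] Ft [ 6.8 -2.8 -1.8] tau6 0.167 w 0.059 dp [ 1.1 -2.6 19.8]
```

Request:
{"method": "apply_moves", "body": {
  "travel": [
    [0, 0, 0],
    [0, 0, 0]
  ],
  "dr": [
    [0, 0, 0.07],
    [0, 0, 0.07]
  ],
  "jaw": [-1, -1]
}}

```text
time_s: 15.2
ee_pos: [0.5485, 0.0323, 0.1005]
tool_rot: [2.139, 1.626, 0.664]
ft_force: [-0.6, 6.1, -0.9]
width: 0.0589
```

```bash
python3 m.py
```

```text
t 15.2 q6 -8.4 Mz 0.108 Mt [0.72 0.98 0.11] Ft [ 5.7 -2.6  0.3] tau6 0.007 w 0.0589 dp [ 0.9 -2.5 19.8]
```

Request:
{"method": "apply_moves", "body": {
  "travel": [
    [0, 0, 0],
    [0, 0, 0]
  ],
  "dr": [
    [0, 0, 0.07],
    [0, 0, 0.07]
  ],
  "jaw": [-1, -1]
}}

```text
time_s: 15.37
ee_pos: [0.5486, 0.0323, 0.1006]
tool_rot: [2.2, 1.561, 0.683]
ft_force: [-3.0, 6.9, 0.1]
width: 0.0588
```

```bash
python3 m.py
```

```text
t 15.37 q6 -4.52 Mz -0.114 Mt [ 0.76  1.   -0.11] Ft [ 5.7 -4.6 -1.9] tau6 0.424 w 0.0588 dp [ 0.7 -2.5 19.8]
```

Request:
{"method": "apply_moves", "body": {
  "travel": [
    [0, 0, 0],
    [0, 0, 0]
  ],
  "dr": [
    [0, 0, 0.07],
    [0, 0, 0.07]
  ],
  "jaw": [-1, -1]
}}

```text
time_s: 15.53
ee_pos: [0.5487, 0.0323, 0.1006]
tool_rot: [2.265, 1.489, 0.704]
ft_force: [-0.9, 6.2, -0.3]
width: 0.0589
```

```bash
python3 m.py
```

```text
t 15.53 q6 -0.48 Mz -0.127 Mt [ 0.95  0.9  -0.13] Ft [ 5.3 -3.3 -0.3] tau6 0.382 w 0.0589 dp [ 0.6 -2.5 19.8]
```

Request:
{"method": "apply_moves", "body": {
  "travel": [
    [0, 0, 0],
    [0, 0, 0]
  ],
  "dr": [
    [0, 0, 0.07],
    [0, 0, 0.07]
  ],
  "jaw": [-1, -1]
}}

```text
time_s: 15.7
ee_pos: [0.5487, 0.0322, 0.1007]
tool_rot: [2.328, 1.415, 0.725]
ft_force: [0.7, 7.1, -1.1]
width: 0.0587
```

```bash
python3 m.py
```

```text
t 15.7 q6 3.57 Mz -0.054 Mt [ 0.92  0.95 -0.05] Ft [ 6.3 -3.3  1.3] tau6 0.294 w 0.0587 dp [ 0.4 -2.4 19.8]
```

Request:
{"method": "apply_moves", "body": {
  "travel": [
    [0, 0, 0],
    [0, 0, 0]
  ],
  "dr": [
    [0, 0, 0.07],
    [0, 0, 0.07]
  ],
  "jaw": [-1, -1]
}}

```text
time_s: 15.87
ee_pos: [0.5488, 0.0322, 0.1007]
tool_rot: [2.389, 1.338, 0.744]
ft_force: [-0.0, 6.9, -0.8]
width: 0.0589
```

```bash
python3 m.py
```

```text
t 15.87 q6 7.61 Mz 0.025 Mt [0.93 0.88 0.03] Ft [ 5.7 -4.   0.5] tau6 0.146 w 0.0589 dp [ 0.2 -2.4 19.8]
```

Request:
{"method": "apply_moves", "body": {
  "travel": [
    [0, 0, 0],
    [0, 0, 0]
  ],
  "dr": [
    [0, 0, 0.07],
    [0, 0, 0.07]
  ],
  "jaw": [-1, -1]
}}

```text
time_s: 16.03
ee_pos: [0.5488, 0.0322, 0.1007]
tool_rot: [2.447, 1.258, 0.764]
ft_force: [-3.0, 6.5, 2.4]
width: 0.0586
```

```bash
python3 m.py
```

```text
t 16.03 q6 11.65 Mz 0.327 Mt [0.78 0.41 0.33] Ft [ 4.7 -4.6 -3.7] tau6 0.038 w 0.0586 dp [ 0.  -2.3 19.8]
```

Request:
{"method": "apply_moves", "body": {
  "travel": [
    [0, 0, 0],
    [0, 0, 0]
  ],
  "dr": [
    [0, 0, 0.035],
    [0, 0, 0.035]
  ],
  "jaw": [-1, -1]
}}

```text
time_s: 16.2
ee_pos: [0.5488, 0.0321, 0.1007]
tool_rot: [2.475, 1.219, 0.773]
ft_force: [-0.6, 6.6, -1.8]
width: 0.0588
```

```bash
python3 m.py
```

```text
t 16.2 q6 13.6 Mz 0.25 Mt [0.92 0.74 0.25] Ft [ 4.3 -5.2  1. ] tau6 -0.165 w 0.0588 dp [-0.  -2.3 19.8]
```

Request:
{"method": "apply_moves", "body": {
  "travel": [
    [0, 0, 0],
    [0, 0, 0],
    [0, 0, 0],
    [0, 0, 0],
    [0, 0, -20],
    [0, 0, -45],
    [0, 0, -65],
    [0, 0, -65]
  ],
  "dr": [
    [0, 0, 0],
    [0, 0, 0],
    [0, 0, 0],
    [0, 0, 0],
    [0, 0, 0],
    [0, 0, 0],
    [0, 0, 0],
    [0, 0, 0]
  ],
  "jaw": [0.6, 1, 1, 1, 1, 1, 1, 1]
}}

```text
time_s: 16.87
ee_pos: [0.513, 0.0314, 0.1577]
tool_rot: [2.463, 1.221, 0.777]
ft_force: [0.6, -0.3, 0.5]
width: 0.0854
```

```bash
python3 m.py
python3 - <<'E'
from h import *
from plant import vision
s=plan([0.668,-0.1266,0.33],Rtool([0,0,-1],[0,1,0]))
import math
f=vision.grab_frame("wrist"); cv2.imwrite("pics/e1.png",cv2.convertScaleAbs(f["color"][:,:,::-1],alpha=1.3)); pickle.dump(f,open("e1.pkl","wb"))
E
```

```text
t 16.87 q6 17.51 Mz -0.021 Mt [ 0.16 -0.12 -0.02] Ft [ 0.2  0.9 -0.1] tau6 0.079 w 0.0854 dp [  0.9   1.6 -47.4]
t 16.87 pos [0.513  0.0314 0.1577] q [-0.182 -0.298  2.39   0.212  0.446  0.306] F [ 0.6 -0.3  0.5] M [-0.01  0.2   0.01] w 0.0854
travel [  9.3 276.1 -48.4] dr [ 0.6008 -0.1863 -0.629 ] deg 51.0
```

View pics/e1.png

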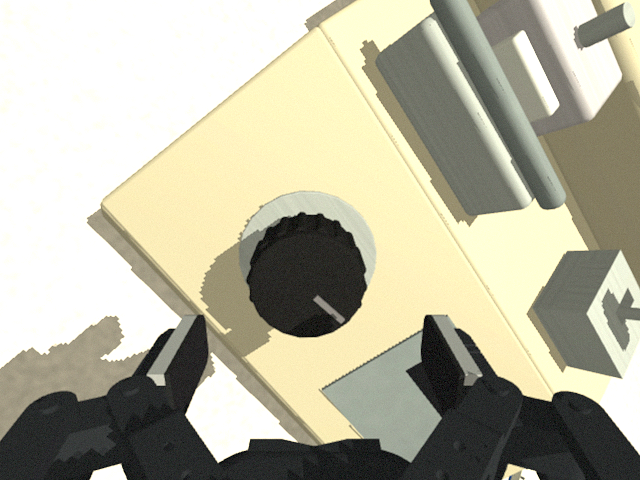

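The wrist view shows the released knob with its mark from (315,298) to (343,322). I'll compare that with the starting mark in d7, (348,277) to (376,296).

Run:
```python
from h import *
u=-np.cross(nk,[0,1,0]); u/=np.linalg.norm(u); v=np.cross(nk,u)
o0=G+nk*0.018
for fn,a,b in (("w7.pkl",(348,277),(376,296)),("e1.pkl",(315,298),(343,322))):
    f=pickle.load(open(fn,"rb")); E=f["extrinsics"]; P=[]
    for px in (a,b):
        d0=E[:3,:3]@np.array([(px[0]-f["cx"])/f["fx"],-(px[1]-f["cy"])/f["fy"],-1]); o=E[:3,3]
        p=o+d0*((o0-o)@nk)/(d0@nk); P.append([(p-G)@u,(p-G)@v])
    P=np.array(P); d=P[1]-P[0]; print(P.round(4),np.degrees(np.arctan2(d[1],d[0])))
```

```text
[[ 0.0041 -0.0053]
 [ 0.0198 -0.0187]] -40.40364776361558
[[-0.0006 -0.0067]
 [ 0.0026 -0.0267]] -80.8551374000801
```

```bash
cat >> h.py <<'E'
RKT=RK@R.from_rotvec([0,0,1.66]).as_matrix()
K=np.array([0.668,-0.1268,0.1966])
E
python3 -c "
from h import *
plan(K+[0,0,.13],RKT)"
```

```text
t 16.92 pos [0.513  0.0314 0.1562] q [-0.182 -0.295  2.39   0.213  0.444  0.305] F [0.5 0.  0.4] M [-0.01  0.27 -0.03] w 0.0854
travel [  8.6 275.3 -47.2] dr [ 0.5845 -0.2181 -0.5212] deg 46.6
```

Request:
{"method": "apply_moves", "body": {
  "travel": [
    [8.6, 275, -47],
    [8.6, 275, -47],
    [8.6, 275, -47],
    [8.6, 275, -47],
    [8.6, 275, -47],
    [8.6, 275, -47],
    [8.6, 275, -47],
    [8.6, 275, -47]
  ],
  "dr": [
    [0.5845, -0.2181, -0.5212],
    [0.5845, -0.2181, -0.5212],
    [0.5845, -0.2181, -0.5212],
    [0.5845, -0.2181, -0.5212],
    [0.5845, -0.2181, -0.5212],
    [0.5845, -0.2181, -0.5212],
    [0.5845, -0.2181, -0.5212],
    [0.5845, -0.2181, -0.5212]
  ],
  "jaw": [1, 1, 1, 1, 1, 1, 0, -0.3]
}}

```text
time_s: 17.58
ee_pos: [0.6734, -0.1304, 0.324]
tool_rot: [2.342, 2.093, -0.003]
ft_force: [0.1, -0.1, 1.3]
width: 0.0638
```

Request:
{"method": "apply_moves", "body": {
  "travel": [
    [0, 0, 0],
    [0, 0, 0]
  ],
  "dr": [
    [0, 0, 0],
    [0, 0, 0]
  ],
  "jaw": [-0.3, -0.3]
}}

```text
time_s: 17.75
ee_pos: [0.6675, -0.1259, 0.3194]
tool_rot: [-2.336, -2.088, 0.008]
ft_force: [0.7, -0.3, -1.8]
width: 0.0385
```

```bash
python3 -c "
from h import *
plan(K+[0,0,.13],RKT)
from plant import vision
f=vision.grab_frame('wrist'); cv2.imwrite('pics/e2.png',cv2.convertScaleAbs(f['color'][:,:,::-1],alpha=1.3))"
```

```text
t 17.75 pos [ 0.6675 -0.1259  0.3194] q [-0.335  0.251  1.46  -0.     1.44  -0.224] F [ 0.7 -0.3 -1.8] M [-0.    0.01  0.06] w 0.0385
travel [-0.9  0.6 -7.2] dr [-0.0096 -0.002   0.0003] deg 0.6
```

View pics/e2.png

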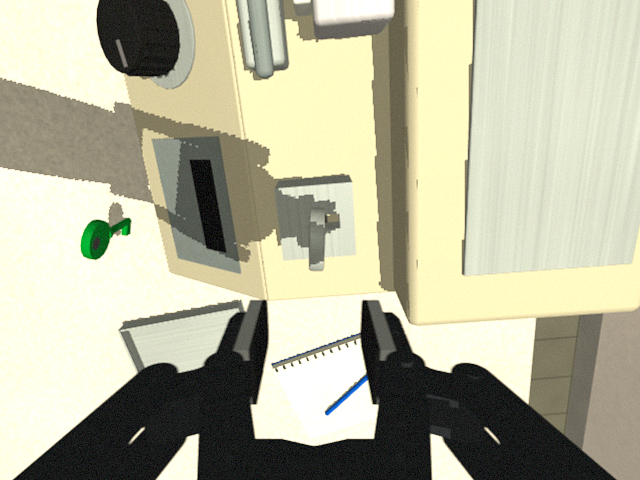

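Request:
{"method": "apply_moves", "body": {
  "travel": [
    [-0.9, 0.6, 40],
    [-0.9, 0.6, 80],
    [-0.9, 0.6, 110],
    [-0.9, 0.6, 122],
    [-0.9, 0.6, 122],
    [-0.9, 0.6, 122],
    [-0.9, 0.6, 122],
    [-0.9, 0.6, 122]
  ],
  "dr": [
    [-0.0096, -0.002, 0],
    [-0.0096, -0.002, 0],
    [-0.0096, -0.002, 0],
    [-0.0096, -0.002, 0],
    [-0.0096, -0.002, 0],
    [-0.0096, -0.002, 0],
    [-0.0096, -0.002, 0],
    [-0.0096, -0.002, 0]
  ],
  "jaw": [-0.3, -0.3, -0.3, -0.3, -0.5, -1, -1, -1],
  "force": 40
}}

```text
time_s: 18.47
ee_pos: [0.6681, -0.1271, 0.2032]
tool_rot: [2.337, 2.091, 0.003]
ft_force: [-2.1, -0.1, 0.9]
width: 0.0092
```

Request:
{"method": "apply_moves", "body": {
  "travel": [
    [0, 0, 0],
    [0, 0, 0]
  ],
  "dr": [
    [0, 0, 0],
    [0, 0, 0]
  ],
  "jaw": [-1, -1]
}}

```text
time_s: 18.63
ee_pos: [0.6681, -0.1273, 0.2026]
tool_rot: [2.337, 2.091, 0.003]
ft_force: [-1.8, -0.4, 0.7]
width: 0.0095
```

```bash
python3 -c "
from h import *
plan(K,RKT); plan(K,RK)"
```

```text
t 18.63 pos [ 0.6681 -0.1273  0.2026] q [-3.370e-01  3.170e-01  1.592e+00 -1.000e-03  1.227e+00 -2.250e-01] F [-1.8 -0.4  0.7] M [ 0.08  0.55 -0.01] w 0.0095
travel [ 0.5 -0.2  6. ] dr [0.0054 0.0022 0.0007] deg 0.3
t 18.63 pos [ 0.6681 -0.1273  0.2026] q [-3.370e-01  3.170e-01  1.592e+00 -1.000e-03  1.227e+00 -2.250e-01] F [-1.8 -0.4  0.7] M [ 0.08  0.55 -0.01] w 0.0095
travel [ 0.5 -0.2  6. ] dr [ 0.0023  0.0061 -1.6592] deg 95.1
```

Request:
{"method": "apply_moves", "body": {
  "travel": [
    [0, 0, 0],
    [0, 0, 0],
    [0, 0, 0],
    [0, 0, 0],
    [0, 0, 0],
    [0, 0, 0],
    [0, 0, 0],
    [0, 0, 0]
  ],
  "dr": [
    [0, 0, -0.1],
    [0, 0, -0.2],
    [0, 0, -0.3],
    [0, 0, -0.4],
    [0, 0, -0.5],
    [0, 0, -0.6],
    [0, 0, -0.7],
    [0, 0, -0.8]
  ],
  "jaw": [-1, -1, -1, -1, -1, -1, -1, -1]
}}

```text
time_s: 19.3
ee_pos: [0.6675, -0.1276, 0.2017]
tool_rot: [1.333, 2.841, -0.002]
ft_force: [-3.7, 0.1, 2.1]
width: 0.0096
```

```bash
python3 m.py
```

```text
t 19.3 q6 -59.02 Mz 0.045 Mt [0.68 0.39 0.04] Ft [ 2.4 -2.8 -2.1] tau6 0.566 w 0.0096 dp [-204.4   -2.5  -82.8]
```

Request:
{"method": "apply_moves", "body": {
  "travel": [
    [0, 0, 0],
    [0, 0, 0],
    [0, 0, 0],
    [0, 0, 0],
    [0, 0, 0],
    [0, 0, 0],
    [0, 0, 0],
    [0, 0, 0]
  ],
  "dr": [
    [0, 0, -0.1],
    [0, 0, -0.2],
    [0, 0, -0.3],
    [0, 0, -0.4],
    [0, 0, -0.5],
    [0, 0, -0.6],
    [0, 0, -0.7],
    [0, 0, -0.8]
  ],
  "jaw": [-1, -1, -1, -1, -1, -1, -1, -1]
}}

```text
time_s: 19.97
ee_pos: [0.6681, -0.1275, 0.2017]
tool_rot: [0.122, 3.134, -0.004]
ft_force: [-1.7, -0.2, 1.2]
width: 0.01
```

```bash
python3 m.py;  python3 -c "
from h import *
plan(K,RK)"
```

```text
t 19.97 q6 -104.85 Mz 0.099 Mt [0.07 0.38 0.1 ] Ft [ 1.7 -0.3 -1.2] tau6 0.564 w 0.01 dp [-141.4 -148.3  -82.6]
t 19.97 pos [ 0.6681 -0.1275  0.2017] q [-3.370e-01  3.180e-01  1.593e+00 -1.000e-03  1.226e+00 -1.830e+00] F [-1.7 -0.2  1.2] M [-0.04  0.38 -0.1 ] w 0.01
travel [0.2 0.7 5.1] dr [-0.0027  0.005  -0.0548] deg 3.2
```

Request:
{"method": "apply_moves", "body": {
  "travel": [
    [0, 0, 0],
    [0, 0, 0]
  ],
  "dr": [
    [0, 0, -0.09],
    [0, 0, -0.09]
  ],
  "jaw": [-1, -1]
}}

```text
time_s: 20.13
ee_pos: [0.6681, -0.1274, 0.2016]
tool_rot: [-0.015, 3.137, -0.004]
ft_force: [-2.7, 0.6, 1.3]
width: 0.0096
```

```bash
python3 m.py
```

```text
t 20.13 q6 -109.82 Mz 0.021 Mt [-0.01  0.39  0.02] Ft [ 2.7  0.6 -1.3] tau6 -0.416 w 0.0096 dp [-128.1 -159.8  -82.6]
```

Request:
{"method": "apply_moves", "body": {
  "travel": [
    [0, 0, 0],
    [0, 0, 0]
  ],
  "dr": [
    [0, 0, -0.05],
    [0, 0, -0.05]
  ],
  "jaw": [-1, -1]
}}

```text
time_s: 20.3
ee_pos: [0.6681, -0.1274, 0.2016]
tool_rot: [-0.089, 3.135, -0.005]
ft_force: [-2.0, 0.5, 0.8]
width: 0.0096
```

```bash
python3 m.py
```

```text
t 20.3 q6 -112.53 Mz 0.03 Mt [0.01 0.46 0.03] Ft [ 2.   0.6 -0.9] tau6 -0.227 w 0.0096 dp [-120.4 -165.7  -82.5]
```

Request:
{"method": "apply_moves", "body": {
  "travel": [
    [0, 0, 0],
    [0, 0, 0]
  ],
  "dr": [
    [0, 0, -0.05],
    [0, 0, -0.05]
  ],
  "jaw": [-1, -1]
}}

```text
time_s: 20.47
ee_pos: [0.6682, -0.1275, 0.2016]
tool_rot: [-0.166, 3.132, -0.005]
ft_force: [-1.6, -0.9, 2.0]
width: 0.0092
```

```bash
python3 m.py;  python3 -c "
from h import *
plan(K,RK)"
```

```text
t 20.47 q6 -115.36 Mz 0.105 Mt [0.08 0.42 0.11] Ft [ 1.7 -0.7 -2. ] tau6 -0.294 w 0.0092 dp [-112.1 -171.5  -82.5]
t 20.47 pos [ 0.6682 -0.1275  0.2016] q [-3.370e-01  3.180e-01  1.593e+00 -1.000e-03  1.225e+00 -2.013e+00] F [-1.6 -0.9  2. ] M [-0.12  0.41 -0.11] w 0.0092
travel [0.1 0.7 5. ] dr [-0.0032  0.005   0.1287] deg 7.4
```

Request:
{"method": "apply_moves", "body": {
  "travel": [
    [0, 0, 0],
    [0, 0, 0]
  ],
  "dr": [
    [0, 0, -0.04],
    [0, 0, -0.04]
  ],
  "jaw": [-1, -1]
}}

```text
time_s: 20.63
ee_pos: [0.6681, -0.1276, 0.2016]
tool_rot: [-0.227, 3.129, -0.005]
ft_force: [-2.1, -0.5, 2.7]
width: 0.0096
```

```bash
python3 m.py
```

```text
t 20.63 q6 -117.59 Mz 0.265 Mt [0.17 0.49 0.26] Ft [ 2.1 -0.2 -2.7] tau6 -0.444 w 0.0096 dp [-105.2 -175.9  -82.5]
```

Request:
{"method": "apply_moves", "body": {
  "travel": [
    [0, 0, 0],
    [0, 0, 0]
  ],
  "dr": [
    [0, 0, -0.03],
    [0, 0, -0.03]
  ],
  "jaw": [-1, -1]
}}

```text
time_s: 20.8
ee_pos: [0.6681, -0.1277, 0.2016]
tool_rot: [-0.273, 3.125, -0.006]
ft_force: [-1.8, -0.7, 2.7]
width: 0.0095
```

```bash
python3 m.py;  python3 -c "
from h import *
plan(K,RK)
from plant import vision
f=vision.grab_frame('wrist'); im=cv2.convertScaleAbs(f['color'][:,:,::-1],alpha=1.3)
cv2.imwrite('pics/e3.png',cv2.resize(im[180:420,200:440],None,fx=2.4,fy=2.4,interpolation=2))"
```

```text
t 20.8 q6 -119.27 Mz 0.495 Mt [0.25 0.5  0.49] Ft [ 1.9 -0.4 -2.7] tau6 -0.629 w 0.0095 dp [-100.1 -179.   -82.4]
t 20.8 pos [ 0.6681 -0.1277  0.2016] q [-3.370e-01  3.180e-01  1.593e+00 -1.000e-03  1.225e+00 -2.082e+00] F [-1.8 -0.7  2.7] M [-0.34  0.45 -0.5 ] w 0.0095
travel [-0.   0.9  5. ] dr [-0.0035  0.0048  0.1968] deg 11.3
```

View pics/e3.png

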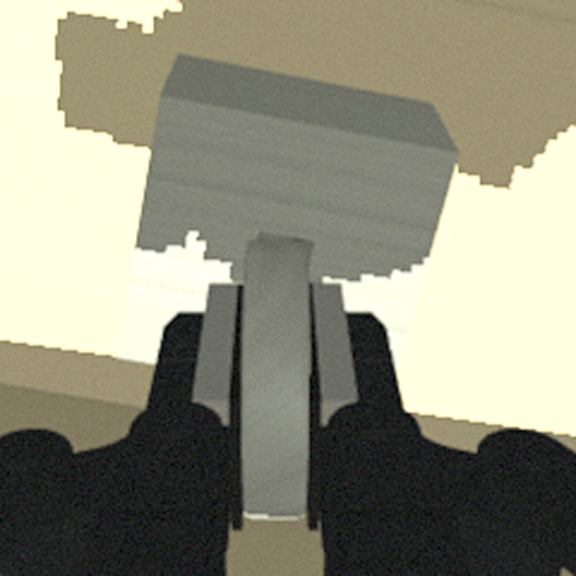

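Locked stop felt (0.5 N m). Next I'll centre the key in its play and lift.

Request:
{"method": "apply_moves", "body": {
  "travel": [
    [0, 0, 0],
    [0, 0, 0],
    [0, 0, 0],
    [0, 0, -4],
    [0, 0, -8],
    [0, 0, -12]
  ],
  "dr": [
    [0, 0, 0.1],
    [0, 0, 0.19],
    [0, 0, 0.19],
    [0, 0, 0.19],
    [0, 0, 0.19],
    [0, 0, 0.19]
  ],
  "jaw": [-1, -1, -1, -1, -1, -1]
}}

```text
time_s: 21.35
ee_pos: [0.6677, -0.1268, 0.2123]
tool_rot: [0.017, 3.138, -0.002]
ft_force: [0.3, 0.3, 0.0]
width: 0.0091
```

```bash
python3 m.py;  python3 -c "
from h import *
plan(K,RK)"
```

```text
t 21.35 q6 -108.65 Mz 0.033 Mt [0.05 0.05 0.03] Ft [-0.3  0.3 -0. ] tau6 -0.005 w 0.0091 dp [-130.7 -156.6  -93.7]
t 21.35 pos [ 0.6677 -0.1268  0.2123] q [-0.337  0.309  1.584 -0.     1.245 -1.896] F [0.3 0.3 0. ] M [-0.05  0.05 -0.03] w 0.0091
travel [-0.3  0.  15.7] dr [-0.0016  0.0033  0.0118] deg 0.7
```

Free lift with no force. I'll continue up.

Request:
{"method": "apply_moves", "body": {
  "travel": [
    [0, 0, -10],
    [0, 0, -20],
    [0, 0, -35],
    [0, 0, -60],
    [0, 0, -90],
    [0, 0, -120],
    [0, 0, -120]
  ],
  "dr": [
    [0, 0, 0.012],
    [0, 0, 0.012],
    [0, 0, 0.012],
    [0, 0, 0.012],
    [0, 0, 0.012],
    [0, 0, 0.012],
    [0, 0, 0.012]
  ],
  "jaw": [-1, -1, -1, -1, -1, -1, -1]
}}

```text
time_s: 21.93
ee_pos: [0.6698, -0.1276, 0.3432]
tool_rot: [0.037, 3.123, -0.011]
ft_force: [-0.2, -0.5, 2.1]
width: 0.0095
```

```bash
python3 m.py;  python3 -c "
from h import *
plan(K,RK)
from plant import vision
f=vision.grab_frame('wrist'); im=cv2.convertScaleAbs(f['color'][:,:,::-1],alpha=1.3)
cv2.imwrite('pics/e4.png',im)
f=vision.grab_frame('scene'); im=cv2.convertScaleAbs(f['color'][:,:,::-1],alpha=1.5)
cv2.imwrite('pics/e5.png',cv2.resize(im[170:350,200:440],None,fx=3,fy=3,interpolation=2))"
```

```text
t 21.93 q6 -107.92 Mz 0.066 Mt [ 0.03 -0.02  0.07] Ft [ 0.2 -0.5 -2.1] tau6 0.0 w 0.0095 dp [-138.6 -156.9 -221.7]
t 21.93 pos [ 0.6698 -0.1276  0.3432] q [-3.370e-01  2.320e-01  1.441e+00 -1.000e-03  1.449e+00 -1.884e+00] F [-0.2 -0.5  2.1] M [-0.03 -0.02 -0.07] w 0.0095
travel [  4.5   1.7 146.6] dr [-0.0067  0.0184 -0.0009] deg 1.1
```

View pics/e4.png

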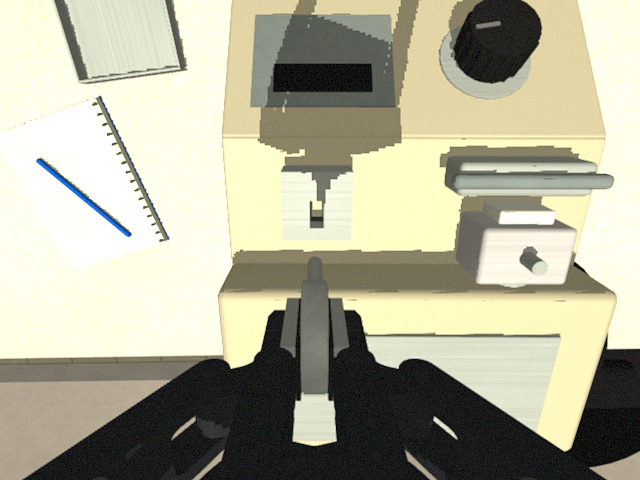

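View pics/e5.png

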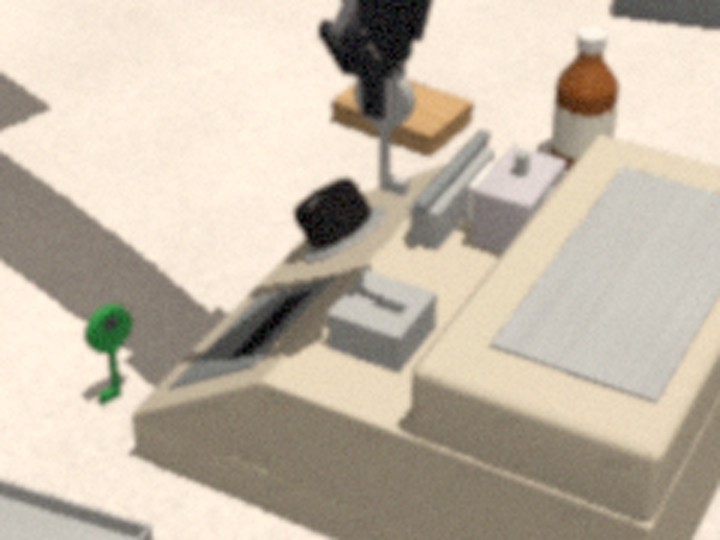

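```bash
cat >> h.py <<'E'
d=np.array([np.cos(-0.80),np.sin(-0.80),0]); Z=np.array([0,0,1.])
def RT(t): 
    t=np.radians(t); return Rtool(-np.cos(t)*Z-np.sin(t)*d, -np.cos(t)*d+np.sin(t)*Z)
def tcp(g,t): return np.array(g)+RT(t)[:,2]*0.019
E
python3 -c "
from h import *
plan(tcp([.468,-.346,.30],50),RT(50))
plan([.468,-.346,.30],RT(0))"
```

```text
t 22.03 pos [ 0.6681 -0.1271  0.3362] q [-3.370e-01  2.360e-01  1.449e+00 -1.000e-03  1.447e+00 -1.884e+00] F [ 0.2 -0.6 -0.6] M [ 0.01 -0.04 -0.03] w 0.0097
travel [ 205.7 -213.3   47.3] dr [-0.3384  0.8375  0.7259] deg 66.4
t 22.03 pos [ 0.6681 -0.1271  0.3362] q [-3.370e-01  2.360e-01  1.449e+00 -1.000e-03  1.447e+00 -1.884e+00] F [ 0.2 -0.6 -0.6] M [ 0.01 -0.04 -0.03] w 0.0097
travel [ 195.2 -223.5   35.2] dr [1.000e-04 1.030e-02 7.762e-01] deg 44.5
```

Request:
{"method": "apply_moves", "body": {
  "travel": [
    [30, -30, 0],
    [60, -65, 0],
    [90, -100, 10],
    [120, -135, 20],
    [150, -170, 30],
    [180, -205, 35],
    [195, -223, 35],
    [195, -223, 35]
  ],
  "dr": [
    [0, 0, 0.1],
    [0, 0, 0.2],
    [0, 0, 0.3],
    [0, 0, 0.4],
    [0, 0, 0.5],
    [0, 0, 0.6],
    [0, 0, 0.7],
    [0, 0, 0.776]
  ],
  "jaw": [-1, -1, -1, -1, -1, -1, -1, -1]
}}

```text
time_s: 22.7
ee_pos: [0.4625, -0.3483, 0.2941]
tool_rot: [-1.237, -2.886, 0.002]
ft_force: [-0.4, -0.4, -0.6]
width: 0.0094
```

```bash
python3 -c "
from h import *
plan(tcp([.468,-.346,.12],50),RT(50))"
```

```text
t 22.7 pos [ 0.4625 -0.3483  0.2941] q [-0.82   0.033  1.748 -0.002  1.362 -1.581] F [-0.4 -0.4 -0.6] M [-0.01 -0.01  0.04] w 0.0094
travel [ 12.2   5.7 186.3] dr [ 0.0027  0.8715 -0.0097] deg 49.9
```

Request:
{"method": "apply_moves", "body": {
  "travel": [
    [12, 6, 10],
    [12, 6, 30],
    [12, 6, 50],
    [12, 6, 75],
    [12, 6, 100],
    [12, 6, 130],
    [12, 6, 160],
    [12, 6, 186]
  ],
  "dr": [
    [0, 0.12, 0],
    [0, 0.24, 0],
    [0, 0.36, 0],
    [0, 0.48, 0],
    [0, 0.6, 0],
    [0, 0.72, 0],
    [0, 0.84, 0],
    [0, 0.872, -0.01]
  ],
  "jaw": [-1, -1, -1, -1, -1, -1, -1, -1]
}}

```text
time_s: 23.37
ee_pos: [0.4622, -0.3319, 0.1049]
tool_rot: [-0.884, -2.121, -0.422]
ft_force: [-1.1, -0.2, -2.0]
width: 0.0096
```

```bash
python3 -c "
from h import *
plan(tcp([.468,-.346,.12],50),RT(50))
from plant import vision
f=vision.grab_frame('scene'); im=cv2.convertScaleAbs(f['color'][:,:,::-1],alpha=1.5)
cv2.imwrite('pics/g1.png',cv2.resize(im[230:450,100:360],None,fx=2.7,fy=2.7,interpolation=2))
f=vision.grab_frame('wrist'); cv2.imwrite('pics/g2.png',cv2.convertScaleAbs(f['color'][:,:,::-1],alpha=1.3))
"
```

```text
t 23.37 pos [ 0.4622 -0.3319  0.1049] q [-0.8    0.678  1.452 -0.003  1.89  -1.581] F [-1.1 -0.2 -2. ] M [-0.34 -0.33  0.01] w 0.0096
travel [ 2.5 -5.6 -1.5] dr [-0.0029 -0.0066  0.0093] deg 0.7
```

View pics/g1.png

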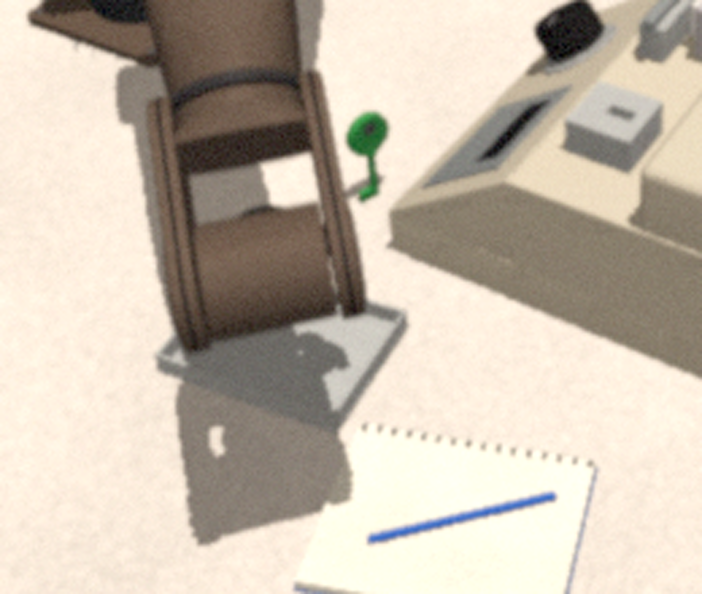

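View pics/g2.png

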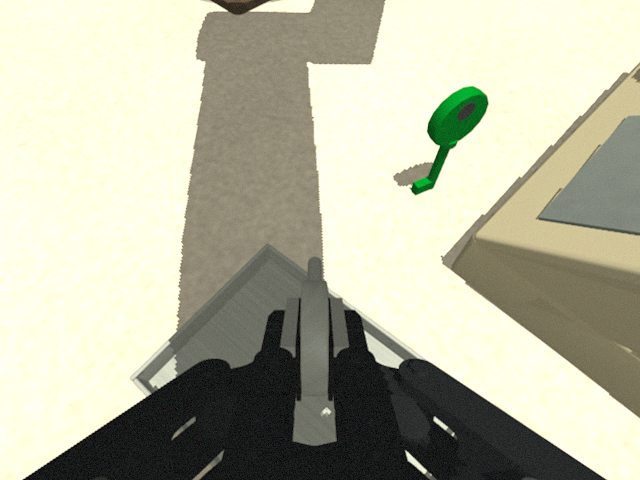

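```bash
python3 -c "
from h import *
from plant import vision
f=vision.grab_frame('wrist'); W=cloud(f)
E=f['extrinsics'];o=E[:3,3]
for px in [(268,246),(135,378)]:
    d0=E[:3,:3]@np.array([(px[0]-f['cx'])/f['fx'],-(px[1]-f['cy'])/f['fy'],-1]); print(px,(o+d0*(0.022-o[2])/d0[2]).round(3))
print('keytip',W[262:270,315].round(3).tolist())
plan(tcp([.468,-.346,.08],50),RT(50))
"
```

```text
(268, 246) [ 0.379 -0.294  0.022]
(135, 378) [ 0.392 -0.412  0.022]
keytip [[0.432, -0.299, 0.074], [0.433, -0.301, 0.076], [0.434, -0.301, 0.076], [0.434, -0.302, 0.077], [0.435, -0.303, 0.078], [0.436, -0.303, 0.078], [0.436, -0.304, 0.078], [0.437, -0.305, 0.08]]
t 23.52 pos [ 0.4618 -0.3308  0.1068] q [-0.799  0.673  1.456 -0.003  1.891 -1.581] F [ 0.9  0.3 -0.1] M [-0.33 -0.34  0.01] w 0.0096
travel [-30.4  -6.3  24.4] dr [-0.0032 -0.0054  0.0095] deg 0.7
```

```bash
python3 -c "
from h import *
plan(tcp([.480,-.356,.08],50),RT(50))
"
```

```text
t 23.52 pos [ 0.4618 -0.3308  0.1068] q [-0.799  0.673  1.456 -0.003  1.891 -1.581] F [ 0.9  0.3 -0.1] M [-0.33 -0.34  0.01] w 0.0096
travel [-40.3  -4.8  12.4] dr [-0.0032 -0.0054  0.0095] deg 0.7
```

Request:
{"method": "apply_moves", "body": {
  "travel": [
    [-20, -4.8, 3],
    [-40.3, -4.8, 12.4],
    [-40.3, -4.8, 12.4],
    [-40.3, -4.8, 12.4]
  ],
  "dr": [
    [-0.0032, -0.0054, 0.0095],
    [-0.0032, -0.0054, 0.0095],
    [-0.0032, -0.0054, 0.0095],
    [-0.0032, -0.0054, 0.0095]
  ],
  "jaw": [-1, -1, -1, -1],
  "force": 20
}}

```text
time_s: 23.85
ee_pos: [0.4723, -0.3478, 0.0745]
tool_rot: [-0.901, -2.133, -0.414]
ft_force: [0.7, 0.0, -1.3]
width: 0.0092
```

```bash
python3 -c "
from h import *
plan(tcp([.480,-.356,.08],50),RT(50))
R0=RT(50); print('down per mm',(R0.T@[0,0,-1]).round(3),'out per mm',(R0.T@d).round(3))
from plant import vision
f=vision.grab_frame('wrist'); W=cloud(f); cv2.imwrite('pics/g3.png',cv2.convertScaleAbs(f['color'][:,:,::-1],alpha=1.3)); print(W[258:275:3,315].round(3).tolist())
"
```

```text
t 23.85 pos [ 0.4723 -0.3478  0.0745] q [-0.806  0.741  1.408 -0.005  1.854 -1.576] F [ 0.7  0.  -1.3] M [-0.29 -0.33  0.04] w 0.0092
travel [-2.9 -0.1  6.9] dr [-0.0001  0.0114  0.0001] deg 0.7
down per mm [-0.766  0.     0.643] out per mm [-0.643 -0.    -0.766]
[[0.441, -0.315, 0.04], [0.444, -0.318, 0.045], [0.446, -0.319, 0.046], [0.449, -0.322, 0.051], [0.45, -0.324, 0.052], [0.452, -0.326, 0.054]]
```

View pics/g3.png

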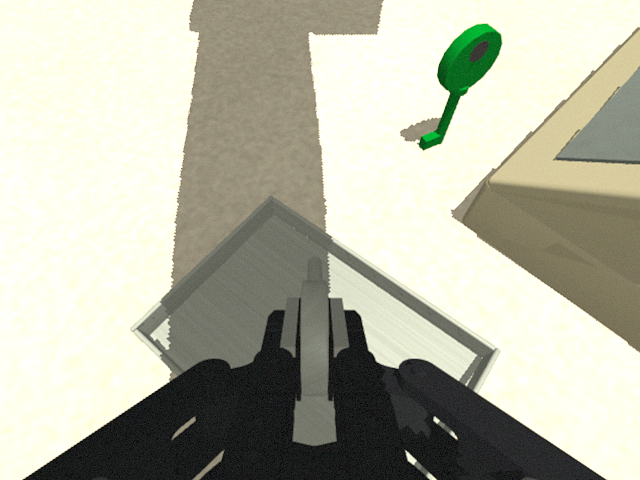

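Request:
{"method": "apply_moves", "body": {
  "travel": [
    [-6, 0, 5],
    [-10, 0, 8.4],
    [-10, 0, 8.4]
  ],
  "dr": [
    [0, 0.01, 0],
    [0, 0.01, 0],
    [0, 0.01, 0]
  ],
  "jaw": [-1, -1, -1]
}}

```text
time_s: 24.15
ee_pos: [0.4719, -0.3475, 0.0591]
tool_rot: [-0.897, -2.122, -0.418]
ft_force: [-0.4, 0.5, -0.4]
width: 0.0096
```

Request:
{"method": "apply_moves", "body": {
  "travel": [
    [-3, 0, 2.6],
    [-3, 0, 2.6]
  ],
  "dr": [
    [0, 0, 0],
    [0, 0, 0]
  ],
  "jaw": [-1, -1]
}}

```text
time_s: 24.32
ee_pos: [0.4719, -0.3475, 0.0549]
tool_rot: [-0.897, -2.122, -0.419]
ft_force: [-0.6, 0.2, -0.5]
width: 0.0094
```

Request:
{"method": "apply_moves", "body": {
  "travel": [
    [-3, 0, 2.6],
    [-3, 0, 2.6]
  ],
  "dr": [
    [0, 0, 0],
    [0, 0, 0]
  ],
  "jaw": [-1, -1]
}}

```text
time_s: 24.48
ee_pos: [0.4723, -0.348, 0.0534]
tool_rot: [-0.896, -2.12, -0.419]
ft_force: [0.1, -0.7, 5.2]
width: 0.0092
```

```bash
python3 -c "
from h import *
plan(tcp([.480,-.356,.06],50),RT(50))
"
```

```text
t 24.48 pos [ 0.4723 -0.348   0.0534] q [-0.806  0.777  1.4   -0.005  1.84  -1.576] F [ 0.1 -0.7  5.2] M [ 0.3   0.25 -0.04] w 0.0092
travel [-2.1 -0.1  6.2] dr [ 0.     -0.0022  0.0002] deg 0.1
```

Request:
{"method": "apply_moves", "body": {
  "travel": [
    [-5, 0, -0.6],
    [-10, 0, -1],
    [-14.1, 0, -1.3],
    [-14.1, 0, -1.3]
  ],
  "dr": [
    [0, 0, 0],
    [0, 0, 0],
    [0, 0, 0],
    [0, 0, 0]
  ],
  "jaw": [-1, -1, -1, -1]
}}

```text
time_s: 24.82
ee_pos: [0.4795, -0.3553, 0.0438]
tool_rot: [-0.896, -2.12, -0.42]
ft_force: [0.8, -0.4, 5.5]
width: 0.0095
```

```bash
python3 -c "
from h import *
plan(tcp([.480,-.356,.06],50),RT(50))
from plant import vision
f=vision.grab_frame('wrist'); cv2.imwrite('pics/g4.png',cv2.convertScaleAbs(f['color'][:,:,::-1],alpha=1.3))
"
```

```text
t 24.82 pos [ 0.4795 -0.3553  0.0438] q [-0.806  0.809  1.367 -0.004  1.841 -1.576] F [ 0.8 -0.4  5.5] M [ 0.44  0.36 -0.06] w 0.0095
travel [11.9 -0.2  7.9] dr [ 0.0004 -0.0028  0.0002] deg 0.2
```

View pics/g4.png

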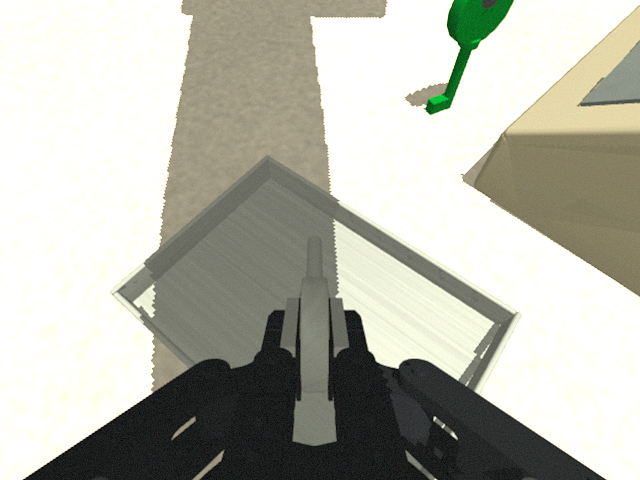

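The key is pivoting in the pinch as planned: its tip has moved up the picture to (315,238), and the force is about 5 N. I'll lower it further.

Request:
{"method": "apply_moves", "body": {
  "travel": [
    [-5, 0, 0.5],
    [-10, 0, 1],
    [-16, 0, 2],
    [-23, 0, 3.7],
    [-23, 0, 3.7]
  ],
  "dr": [
    [0, 0, 0],
    [0, 0, 0],
    [0, 0, 0],
    [0, 0, 0],
    [0, 0, 0]
  ],
  "jaw": [-1, -1, -1, -1, -1]
}}

```text
time_s: 25.28
ee_pos: [0.4879, -0.3641, 0.0231]
tool_rot: [-0.897, -2.121, -0.419]
ft_force: [1.0, -0.2, 4.2]
width: 0.0095
```

```bash
python3 -c "
from h import *
plan(tcp([.480,-.356,.06],50),RT(50))
from plant import vision
f=vision.grab_frame('wrist'); W=cloud(f); cv2.imwrite('pics/g5.png',cv2.convertScaleAbs(f['color'][:,:,::-1],alpha=1.3)); print(W[215:400:20,315].round(3).tolist())
"
```

```text
t 25.28 pos [ 0.4879 -0.3641  0.0231] q [-0.806  0.859  1.325 -0.005  1.832 -1.576] F [ 1.  -0.2  4.2] M [0.3  0.26 0.  ] w 0.0095
travel [35.5  0.   4. ] dr [ 0.0001 -0.0017  0.    ] deg 0.1
[[0.454, -0.328, 0.027], [0.463, -0.337, 0.03], [0.471, -0.346, 0.032], [0.485, -0.36, 0.053], [0.493, -0.368, 0.061], [0.497, -0.373, 0.06], [0.502, -0.378, 0.059], [0.506, -0.382, 0.055], [0.509, -0.385, 0.049], [0.509, -0.385, 0.004]]
```

View pics/g5.png

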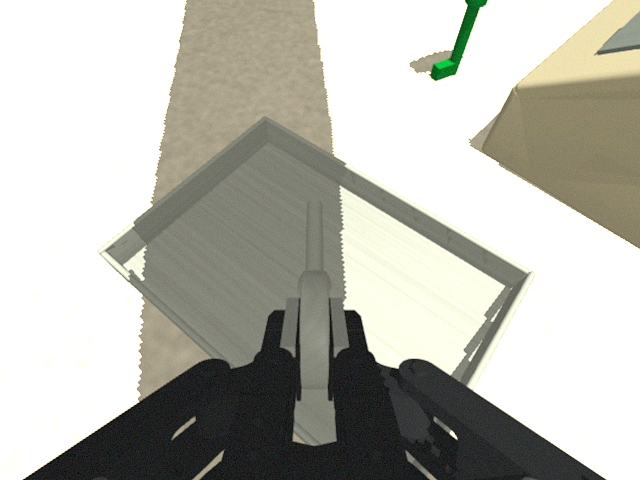

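Request:
{"method": "apply_moves", "body": {
  "travel": [
    [0, 0, 0],
    [0, 0, 0],
    [0, 0, 0],
    [0, 0, 0],
    [0, 0, 0],
    [0, 0, 0],
    [0, 0, 0]
  ],
  "dr": [
    [0, 0, 0],
    [0, 0, 0],
    [0, 0, 0],
    [0, 0, 0],
    [0, 0, 0],
    [0, 0, 0],
    [0, 0, 0]
  ],
  "jaw": [-0.7, -0.6, -0.5, -0.3, 0, 0.2, 0.2]
}}

```text
time_s: 25.92
ee_pos: [0.4873, -0.3635, 0.0214]
tool_rot: [-0.897, -2.122, -0.418]
ft_force: [0.2, 0.2, -0.0]
width: 0.0513
```

```bash
python3 -c "
from h import *
plan(tcp([.480,-.356,.06],50),RT(50))
from plant import vision
f=vision.grab_frame('wrist'); W=cloud(f); cv2.imwrite('pics/g6.png',cv2.convertScaleAbs(f['color'][:,:,::-1],alpha=1.3))
"
```

```text
t 25.92 pos [ 0.4873 -0.3635  0.0214] q [-0.806  0.86   1.328 -0.005  1.827 -1.576] F [ 0.2  0.2 -0. ] M [-0.29 -0.26  0.02] w 0.0513
travel [36.3 -0.1  2.2] dr [-0.0002 -0.0003  0.0001] deg 0.0
```

View pics/g6.png

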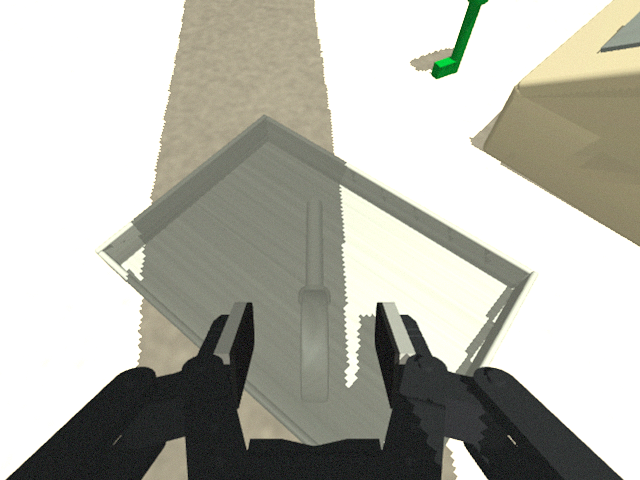

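Request:
{"method": "apply_moves", "body": {
  "travel": [
    [0, 0, -15],
    [0, 0, -40],
    [0, 0, -70],
    [0, 0, -100],
    [50, 0, -130],
    [90, 0, -150],
    [120, 0, -160],
    [120, 0, -160]
  ],
  "dr": [
    [0, 0, 0],
    [0, 0, 0],
    [0, 0, 0],
    [0, 0, 0],
    [0, 0, 0],
    [0, 0, 0],
    [0, 0, 0],
    [0, 0, 0]
  ],
  "jaw": [0.2, 0.2, 0.2, 0.2, 0.2, 0.2, 0.2, 0.2]
}}

```text
time_s: 26.63
ee_pos: [0.5202, -0.397, 0.2248]
tool_rot: [-0.901, -2.132, -0.414]
ft_force: [-0.1, -0.9, 1.8]
width: 0.0513
```

```bash
python3 -c "
from h import *
plan(tcp([.480,-.356,.06],50),RT(50))
from plant import vision
for n in ('top','scene','wrist'):
    f=vision.grab_frame(n); pickle.dump(f,open('z_%s.pkl'%n,'wb')); cv2.imwrite('pics/z_%s.png'%n,cv2.convertScaleAbs(f['color'][:,:,::-1],alpha=1.5))
    if n=='top':
        W=cloud(f)
"
```

```text
t 26.63 pos [ 0.5202 -0.397   0.2248] q [-0.805  0.725  1.138 -0.005  2.141 -1.577] F [-0.1 -0.9  1.8] M [-0.22 -0.17  0.05] w 0.0513
travel [-87.6  -0.2 169.9] dr [-0.0004  0.0101  0.0003] deg 0.6
```

View pics/z_top.png

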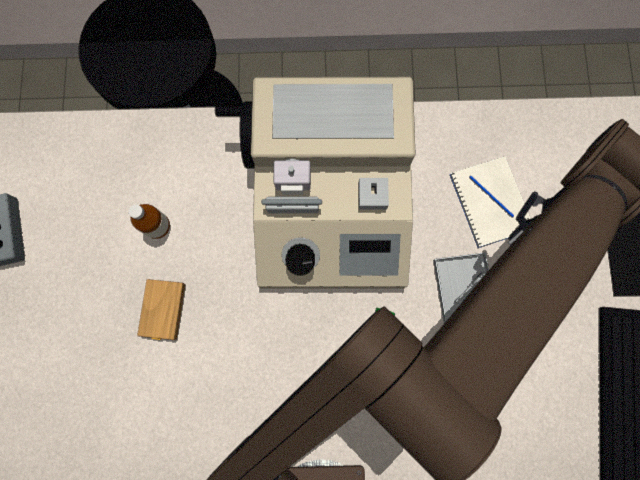

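View pics/z_scene.png

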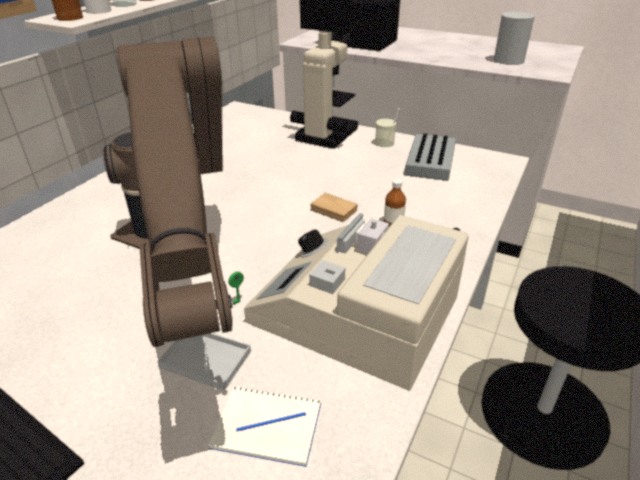

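View pics/z_wrist.png

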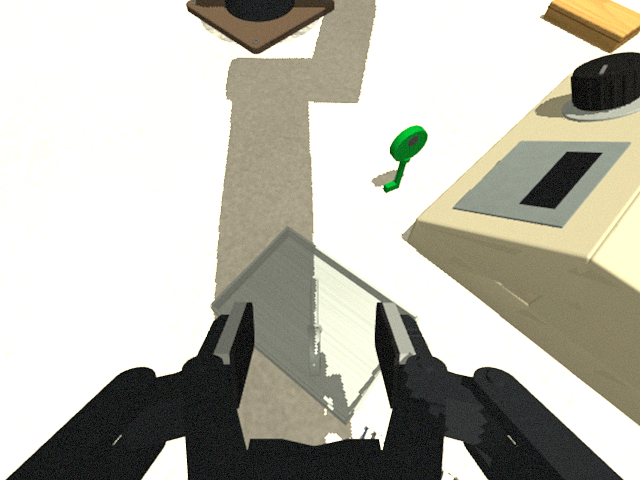

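```bash
python3 -c "
from h import *
plan([.30,-.62,.33],RT(0))
f=pickle.load(open('z_wrist.pkl','rb')); im=cv2.convertScaleAbs(f['color'][:,:,::-1],alpha=1.5)
cv2.imwrite('pics/z_wc.png',cv2.resize(im[215:435,200:430],None,fx=2.6,fy=2.6,interpolation=2))
"
```

```text
t 26.78 pos [ 0.5194 -0.3964  0.2177] q [-0.805  0.732  1.143 -0.005  2.135 -1.577] F [ 0.1 -0.3 -0.4] M [-0.28 -0.3   0.01] w 0.0511
travel [  81.  -313.2  -78.2] dr [-2.000e-04 -8.688e-01  3.000e-04] deg 49.8
```

View pics/z_wc.png

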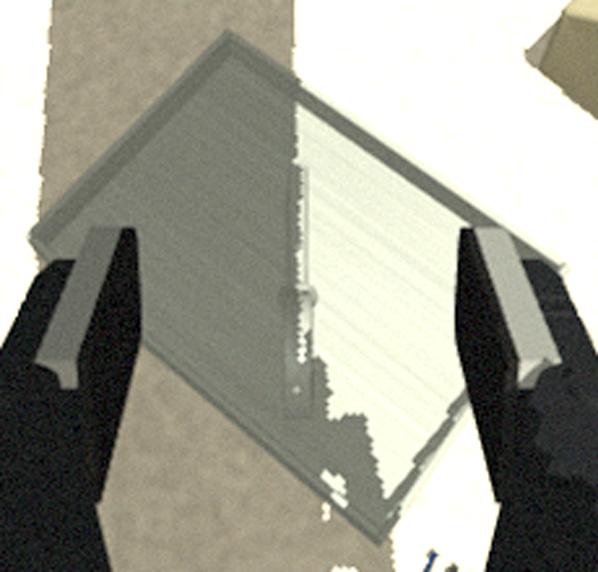

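Request:
{"method": "apply_moves", "body": {
  "travel": [
    [30, 0, -30],
    [40, -40, -40],
    [50, -80, -50],
    [60, -120, -60],
    [70, -160, -70],
    [80, -200, -78],
    [81, -240, -78],
    [81, -280, -78]
  ],
  "dr": [
    [0, 0, 0],
    [0, -0.1, 0],
    [0, -0.2, 0],
    [0, -0.3, 0],
    [0, -0.4, 0],
    [0, -0.5, 0],
    [0, -0.6, 0],
    [0, -0.7, 0]
  ],
  "jaw": [0.2, 0.2, 0.2, 0.2, 0.2, 0.2, 0.2, 0.2]
}}

```text
time_s: 27.45
ee_pos: [0.3225, -0.5982, 0.3275]
tool_rot: [-1.161, -2.749, -0.097]
ft_force: [-0.3, 0.1, -0.8]
width: 0.0513
```

Request:
{"method": "apply_moves", "body": {
  "travel": [
    [0, 0, 0],
    [0, 0, 0],
    [0, 0, 0]
  ],
  "dr": [
    [0, 0, 0],
    [0, 0, 0],
    [0, 0, 0]
  ],
  "jaw": [0.2, 0.2, 0.2]
}}

```text
time_s: 27.7
ee_pos: [0.3234, -0.5963, 0.3254]
tool_rot: [-1.16, -2.742, -0.107]
ft_force: [0.3, 0.4, -0.6]
width: 0.0514
```

```bash
python3 -c "
from h import *
from plant import vision,status
s=status.get_state(); print(s['time_s'],s['ee_pos'],s['ft_force'],abs(s['dq']).max())
f=vision.grab_frame('top'); W=cloud(f)
im=cv2.convertScaleAbs(f['color'][:,:,::-1],alpha=1.8)
cv2.imwrite('pics/y1.png',cv2.resize(im[235:350,420:520],None,fx=5,fy=5,interpolation=2))
cv2.imwrite('pics/y1b.png',im)
q=W[248:335,432:500].reshape(-1,3); q=q[q[:,2]>.03]; print(len(q),q.min(0),q.max(0))
for t in ('slidebox','reagent','notebook'): print(t,[(x['rect'],round(x['conf'],2)) for x in vision.spot_in('top',t)][:2])
f=vision.grab_frame('scene'); im=cv2.convertScaleAbs(f['color'][:,:,::-1],alpha=1.5)
cv2.imwrite('pics/y2.png',cv2.resize(im[230:400,140:360],None,fx=3.5,fy=3.5,interpolation=2))
"
```

```text
27.7 [ 0.32341942 -0.59625312  0.3253777 ] [ 0.30462821  0.37352222 -0.56073278] 0.03660483024134275
99 [ 0.45533506 -0.3856583   0.030367  ] [ 0.51036069 -0.32813126  0.0511878 ]
slidebox [([161.7, 309.1, 46.6, 62.1], 0.91), ([467.4, 294.7, 68.0, 80.0], 0.16)]
reagent [([149.6, 221.9, 41.2, 30.8], 0.98)]
notebook [([491.1, 201.6, 83.3, 91.1], 0.8)]
```

View pics/y1.png

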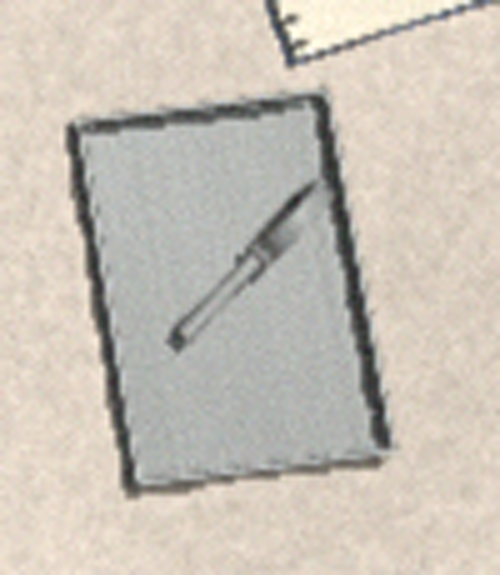

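View pics/y2.png

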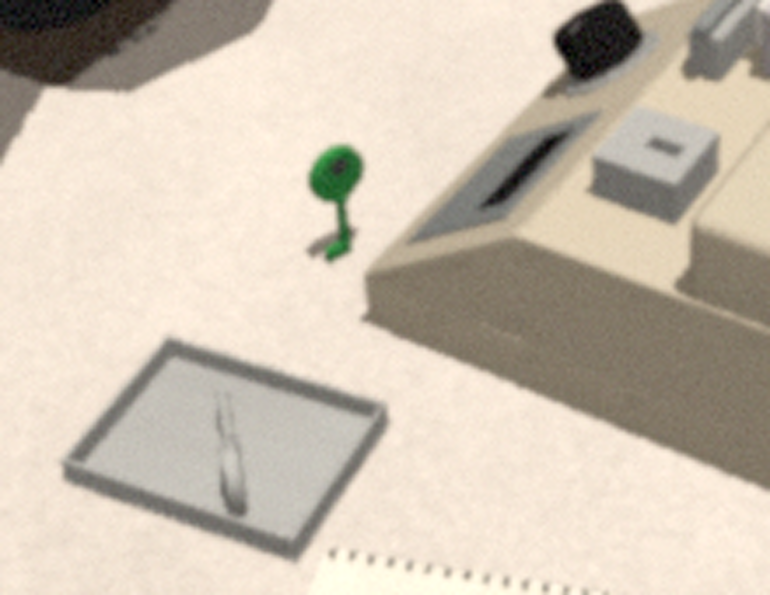

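```bash
python3 -c "
from plant import arm,status
print(arm.sign_off()); print(status.get_state()['time_s'])"
```

```text
the job is handed in; nothing more can be done
None
the job is handed in; nothing more can be done
```

The job is done and handed in at about 28 s of the 72 s allowed; sign-off reported no verdict.

- **Unlocking:** I took the bare steel key in the lock, not the green look-alike on the bench. I turned it clockwise until I felt the stop (0.3 N m). It has about 8–10° of play in the barrel.
- **Knob:** It wound back two clicks, about 20° apart, to the solid stop, where I felt 1.2 N m. The pads then slipped a few degrees against the stop. I advanced four clicks, counted from the torque pattern, and let go. The mark on the knob ended 40.4° clockwise of where it started. That is two clicks net, so it agrees with the count of four.
- **Key:** I turned it back until I felt the locked stop (0.5 N m), and it lifted out with no resistance. I laid it in the tray by letting it pivot flat against the floor.

**Last checks:**
- The key is fully inside the tray and nearly level, but it rests on the edge of its bow and on its lug, not on its flat side.
- The slide box, bottle and notebook show no movement beyond detector noise of 1–2 pixels.
- The gripper is clear of everything, at about 0 N.
- I could not confirm the head position itself, because a click is finer than any reading I had.

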